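Rub down bisque brick tiles in a jig

TASK

Load the brick tiles from the ware board into the jig, each flat and square in the pocket of its own length. Then take the rubbing block from its tray and rub the tiles' faces slowly along the row and back again, each tile from end to end, starting and finishing at the long-pocket end of the row, pressing lightly and steadily so that the foam is squeezed about halfway. Finally put the block back in its tray and lay the rubbed tiles flat on the plaster slab, leaving the glaze jar and the tool tub alone.

Things in the scene. Friction and masses are not known exactly. Their poses are not given: they have to be found in the camera images.
- tile_long: loose terracotta brick tile, 100 mm long (its y) x 50 wide (its x) x 12 thick (its z); origin at the centre of its underside. It starts lying flat on the ware board and may be absent in some runs (two or three of the three tiles are there). Easily gripped across its 50 mm width at mid-length
- tile_middle: loose terracotta brick tile, 75 mm long (its y) x 50 wide (its x) x 12 thick (its z); origin at the centre of its underside. It starts lying flat on the ware board and may be absent in some runs (two or three of the three tiles are there). Easily gripped across its 50 mm width at mid-length
- tile_short: loose terracotta brick tile, 50 mm long (its y) x 50 wide (its x) x 12 thick (its z); origin at the centre of its underside. It starts lying flat on the ware board and may be absent in some runs (two or three of the three tiles are there). Easily gripped across its 50 mm width at mid-length (square, so any quarter turn fits its pocket)
- jig: fixed plywood tile jig, 277 long (its y) x 100 wide (its x): a 15 thick base with 5 thick dark battens on it that fence three pockets in a row, the long pocket at its +y end, then the middle one, the short one at its -y end; 8 wide battens part the pockets. At mid-length of each pocket the two side battens have a gap 36 wide, open to the outside, for the fingers to reach down to the base beside the tile. Origin at the centre of its underside (sizes in mm)
- pocket_long (a point): centre of the floor of the jig's long pocket, 104 x 54 (jig y by x); axes those of the jig. A tile lying fully home has its origin here, within the play of 2 mm each way, and its top stands 7 mm above the battens
- pocket_middle (a point): centre of the floor of the jig's middle pocket, 79 x 54 (jig y by x); axes those of the jig. A tile lying fully home has its origin here, within the play of 2 mm each way, and its top stands 7 mm above the battens
- pocket_short (a point): centre of the floor of the jig's short pocket, 54 x 54 (jig y by x); axes those of the jig. A tile lying fully home has its origin here, within the play of 2 mm each way, and its top stands 7 mm above the battens
- ware_board: fixed grey board 360 (its x) x 150 (its y) x 18 high on which the tiles start; origin at the centre of its underside; left or right of the jig (sizes in mm)
- plaster_slab: fixed white plaster drying slab 360 (its x) x 150 (its y) x 28 high, the place for the rubbed tiles; origin at the centre of its underside; on the other side of the jig from the ware board. Room for the three tiles side by side, 100 apart along its x (sizes in mm)
- block: loose hand rubbing block, 0.22 kg: a wooden bar handle 52 (its x) x 24 (its y) x 36 high (22 to 58 above the origin) on a black carrier plate 60 x 40 x 8 (14 to 22 above the origin), under which a foam-backed diamond pad hangs. Origin at the centre of the pad's face when the foam is relaxed. Best gripped across the 24 mm of the handle, that is with the fingers closing along its y, the direction in which it is rubbed along the jig
- pad (a joint): how far the pad's foam is squeezed: 0 relaxed (pad's face at the block's origin) to 0.006 m fully squeezed; springy, about 2 N per mm, so half squeezed (3 mm) is about 6 N
- pad_face (a point): centre of the flat working face of the pad, 60 (block x) x 40 (block y); axes those of the block, z up (sizes in mm)
- tray: fixed shallow grey open tray 116 (its x) x 96 (its y) x 16 high, walls and floor 3 thick, in which the block starts and must end (sizes in mm)
- tray_in (a point): centre of the tray's inner floor, axes those of the tray
- glaze_jar: bystander: amber glass jar with a black lid, 60 across, 70 high; origin under its centre; leave alone (sizes in mm)
- tool_tub: bystander: red tub 70 across, 70 high, with wooden tools standing in it to 105 high; origin under its centre; leave alone (sizes in mm)
Things that resemble listed ones, but are neither listed nor needed, are in the scene too. Leave any grey or yellow look-alike of the tile_long alone. Leave any grey look-alike of the tile_short alone.

How it is judged:
By the outcome, as a careful person would: the job done as asked, in the order asked, and still so for the second after the job is handed in, with the robot touching nothing.
Of tile_long, tile_middle, tile_short only 2 to 3 are there at a start; the rules pass over those that are not, and their reading is None.
At some moment in a run one of tile_long, tile_middle, tile_short may be knocked a few centimetres aside while the robot is not near it.
Once in a run the grip may slacken for a moment while it holds something.
It also fails if it takes over 210 s, if anything falls off the work surface, if the arm or the gripper's body presses on something with over 40 N, if the wrist force passes 120 N, or if a joint passes its speed limit or range.

ROBOT

A 7-joint arm with a two-finger parallel gripper is mounted at the origin on the work surface. World frame = base frame: x ahead of the robot, y to its left, z up, the work surface at z = 0. Lengths are in m, angles in rad, forces in N, time in s.
With the tool pointing down it reaches from about 0.4 to 0.875 m from the base axis. Payload 19.3 kg.
Tool frame: the origin (TCP) lies midway between the tips of the shut fingers; the grasp point (between the pads) lies 19 mm behind it; z points along the fingers, y is the line along which they close (so a half turn about z gives the same grasp; the last joint's range is limited). The gripper opens to 85 mm and grips with 20 to 120 N. Pads are 22 mm wide; open, the fingers measure 114 mm over their backs; the gripper's body (76 mm by 85 mm) begins 54 mm behind the grasp point. The pads swing forward as they close: fully open they stand 13 mm farther back than shut.
Start: joints at [1.196, 0.521, -0.036, 1.599, 0.021, 1.021, -0.113], TCP at [0.188, -0.596, 0.231] pointing down, gripper open.
Joint ranges: [-2.91, 2.91], [-0.3, 2.13], [-1.5, 1.42], [0.17, 2.43], [-1.26, 4.41], [0.16, 1.93], [-2.52, 2.52]. Speed limits (rad/s): [1.89, 1.89, 2.39, 2.39, 3.01, 3.01, 3.01].

INTERFACE

Orientations are given as [roll, pitch, yaw] about the fixed x, y, z axes, in that order (R = Rz(yaw) Ry(pitch) Rx(roll)).
In Python, from workcell import * gives the robot as it stands.
- The arm moves only by the shell command python3 -m creep 'ROWS' [FORCE]. ROWS is JSON, a list that holds one entry, the list of rows, each a list of 7 numbers: the closure, from -1 (fully open) to 1 (shut), then the shift along the tool's x, y, z in m, then the turn, a rotation vector about the tool's x, y, z in degrees. A call has 1 to 10 rows; each row shifts and turns the commanded pose from where the row before left it, along the tool's axes as they then stand; what a row does not reach is not made up. A row lasts 1/10 s, in which the tool goes at most 50 mm and 8.59 degrees, less where a joint would pass 70% of its speed; a pose out of reach is approached as far as the arm can. A call is refused whole if a number of a shift passes 0.05 or a number of a turn 8.59, either way. A call with a gripper value outside its range is refused whole. The fingers move at their own pace and stop on an object; FORCE is the grip in N (left out, the last holds). Time passes only in rows, so rows that do not move let the fingers close. It gives the time, the measured TCP pose, the force, the opening and the grip force at its end, in the units of the state.
- observe(): the state, without advancing time (a new reading comes with each control period).
- grab_frame(name): name is "side" or "top"; returns a dict with "image" (480x640x3 uint8, red, green, blue), "range_z" (480x640 float32, m along the optical axis (not along the pixel's ray), 0 where there is no reading), "fx", "fy", "cx", "cy" (pixels), "k1" (the pictures are not rectified: a ray, as slopes to the right and down, at radius r is drawn at 1 + k1 r^2 times it, then the intrinsics apply), "R" (3x3) and "t" (3): a world point X has camera coordinates R X + t. Camera axes: x right, y down, z forward; pixel columns grow to the right and rows downward; lengths in m; the calibration is good to about 2 mm. A picture is of the moment at which its call begins.
- job_done(): hands the job in; it is judged then, once.
Trained networks look in a picture, given as the dict that the camera call returned (one of the last four; its "shot" number tells which), for a name from the list of things; names that differ only in an ending like _2 or _b are one class to them, and where a whole thing is asked for, a point or a joint stands for the part that bears it (a point fixed in the world has none). Each returns a list of dicts, best first, with "confidence" (0 to 1); they miss things now and then, are a little off and sometimes report something else, mostly with a low value. They report only what shows in the picture. A call takes as long as a camera call. They do not tell look-alikes from the thing itself.
- find_in(picture, thing): "extent" ([centre column, centre row, width, height] in pixels, round what is visible of it).
- outline_of(picture, thing): "region" (480x640 bool, what is visible of it) and "extent" ([centre column, centre row, width, height] in pixels, round what is visible of it).
- tip_of(picture, thing): "position" ([column, row] in pixels: a listed point, or the origin of a listed thing).
The state is a dict: "clock": time; "qpos": joint angles; "qd": joint speeds; "joint_efforts": joint torques, N m; "position": TCP position; "tool_rot": TCP orientation; "force": force on the tool from outside, world axes, zero at the start; "moment": the same for the moment, N m; "grip_width": finger opening in m; "finger_force": force on a finger pad.
Only numpy, scipy, OpenCV 4.12 (cv2) and the standard library are available. Lean on these libraries where they do the work, as an engineer would, in place of code of your own. Each camera call takes 0.05 s, during which the arm holds its last target. There are 200 camera calls.

## Working session

There is one attempt and no reset: what is moved stays moved. The work goes in short steps, Python scripts to look and compute and a shell command to move; the robot and the scene stay as the last step left them, time stands still between calls to the robot, and variables do not carry over. Pictures are saved under pics/ and viewed, at most 14 in all, crops included, and the job is handed in when it is done.

```bash
mkdir -p pics; ls; cat > h.py <<'E'
from workcell import *
import numpy as np, cv2
def ray(f,u,v):
    x=(u-f["cx"])/f["fx"]; y=(v-f["cy"])/f["fy"]; a,b=x,y
    for _ in range(20):
        s=1+f["k1"]*(a*a+b*b); a,b=x/s,y/s
    return a,b
def world(f,u,v,z=None):
    """pixel -> world, by range or on the plane of height z"""
    a,b=ray(f,u,v); R=np.array(f["R"]); t=np.array(f["t"]); d=np.array([a,b,1.])
    if z is None:
        r=f["range_z"][int(round(v)),int(round(u))]; return R.T@(d*r-t)
    c=-R.T@t; w=R.T@d; return c+w*(z-c[2])/w[2]
def cloud(f,m):
    vs,us=np.nonzero(m&(f["range_z"]>0)); a,b=ray(f,us.astype(float),vs.astype(float))
    r=f["range_z"][vs,us]; P=np.stack([a*r,b*r,r],1)-np.array(f["t"]); return P@np.array(f["R"]),us,vs
def save(f,n): cv2.imwrite("pics/"+n,cv2.cvtColor(f["image"],cv2.COLOR_RGB2BGR))
def rect(P):
    """centre, sizes, yaw of the long side, of xy points"""
    (c,s,a)=cv2.minAreaRect((P[:,:2]*1000).astype(np.float32)); 
    if s[0]<s[1]: s=s[::-1]; a+=90
    return np.round(c,1),np.round(s,1),round((a+90)%180-90,1)
E
python3 - <<'E'
from h import *
s=observe(); print({k:np.round(v,3) for k,v in s.items()})
for n in("top","side"):
    f=grab_frame(n); save(f,n+"0.png"); print(n,np.round(-np.array(f["R"]).T@f["t"],3))
    for th in ["tile_long","tile_middle","tile_short","jig","ware_board","plaster_slab","block","tray","glaze_jar","tool_tub"]:
        for o in find_in(f,th)[:5]: print(th,round(o["confidence"],2),np.round(o["extent"]))
E
```

```text
pics
{'clock': np.float64(0.0), 'qpos': array([ 1.196,  0.522, -0.036,  1.6  ,  0.021,  1.021, -0.113]), 'qd': array([ 0.   ,  0.001,  0.001, -0.   ,  0.001,  0.001,  0.001]), 'joint_efforts': array([-2.0000e-03, -9.2712e+01,  1.9770e+00, -3.6993e+01,  1.7000e-02,
        8.0000e-03, -0.0000e+00]), 'position': array([ 0.187, -0.596,  0.231]), 'tool_rot': array([-3.14 ,  0.   ,  0.305]), 'force': array([ 0.306, -0.174,  0.243]), 'moment': array([-0.023,  0.   , -0.004]), 'finger_force': np.float64(0.0), 'grip_width': np.float64(0.086)}
top [0.419 0.081 1.03 ]
tile_long 0.82 [220. 266.  52.  34.]
tile_long 0.71 [231. 352.  50.  50.]
tile_long 0.61 [136. 326.  50.  52.]
tile_middle 0.19 [358. 250. 141.  57.]
tile_short 0.79 [209. 166.  26.  28.]
tile_short 0.78 [292. 183.  24.  26.]
tile_short 0.75 [147. 188.  33.  36.]
tile_short 0.17 [360. 249. 140.  55.]
jig 0.89 [358. 250. 141.  57.]
ware_board 0.86 [218. 215.  87. 178.]
plaster_slab 0.96 [510. 240.  85. 182.]
plaster_slab 0.25 [361. 249. 140.  56.]
block 0.88 [378. 151.  26.  33.]
block 0.39 [510. 239.  85. 186.]
tray 0.82 [377. 147.  63.  65.]
glaze_jar 0.76 [281. 115.  31.  38.]
tool_tub 0.67 [438. 121.  45.  44.]
side [0.41  0.837 0.531]
tile_long 0.88 [426. 419.  74.  65.]
tile_long 0.83 [446. 326.  49.  41.]
tile_long 0.64 [349. 321.  35.  46.]
tile_short 0.89 [264. 274.  29.  18.]
tile_short 0.74 [222. 318.  14.  22.]
jig 0.68 [333. 244.  57.  73.]
ware_board 0.6 [251. 229.  51.  31.]
plaster_slab 0.87 [335. 185. 134.  32.]
block 0.64 [251. 230.  56.  29.]
block 0.61 [252. 218.  27.  27.]
block 0.54 [335. 183. 132.  32.]
tray 0.76 [250. 228.  56.  29.]
tool_tub 0.7 [333. 246.  54.  76.]
tool_tub 0.66 [241. 187.  28.  44.]
```

View pics/top0.png

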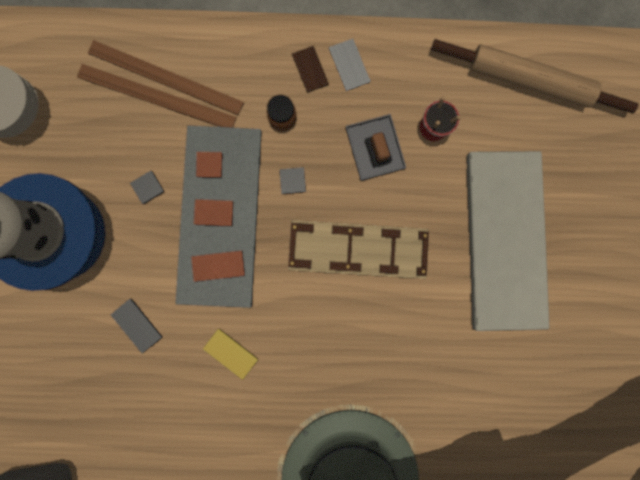

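View pics/side0.png

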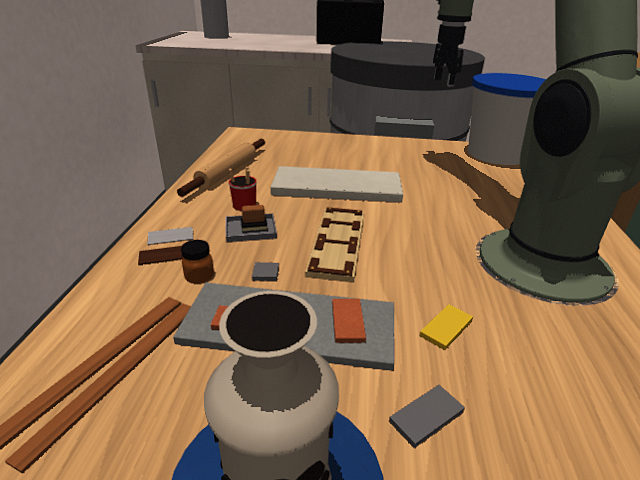

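The top view shows three terracotta tiles on the ware board: short at (209,165), middle at (214,213) and long at (219,266). The jig is at (358,250) with its long pocket on the left (+y), the block in its tray at (378,150) and the slab at (508,240). Look-alikes are grey (136,326), yellow (231,352), grey squares (147,188) and (292,181).

```bash
cat >> h.py <<'E'
def grect(f,mask,z):
    """rectangle of a mask projected on plane z, by contour"""
    n,l,st,_=cv2.connectedComponentsWithStats(mask.astype(np.uint8))
    out=[]
    for i in range(1,n):
        if st[i,4]<60: continue
        vs,us=np.nonzero(l==i)
        Q=np.concatenate([np.array([world(f,u+du,v+dv,z)[:2] for u,v in zip(us,vs)]) for du in(0,) for dv in(0,)])
        c=Q.mean(0); ev,E=np.linalg.eigh(np.cov(Q.T)); 
        L=np.sqrt(12*ev[::-1]); d=E[:,1]; out.append((np.round(c*1000,1),np.round(L*1000,1),round((np.degrees(np.arctan2(d[1],d[0]))+90)%180-90,1),st[i,:4].tolist()))
    return out
def orange(f):
    h=cv2.cvtColor(f["image"],cv2.COLOR_RGB2HSV).astype(int)
    return ((h[...,0]<10)|(h[...,0]>172))&(h[...,1]>125)&(h[...,2]>70)
E
python3 - <<'E'
from h import *
f=grab_frame("top"); img=f["image"]
m=orange(f); m[:,270:]=0;m[:150]=0
P,us,vs=cloud(f,m); print("orange z",np.percentile(P[:,2],[5,50,95]))
for o in grect(f,m,.030): print(o)
for th,z in(("jig",None),("ware_board",.018),("plaster_slab",.028),("tray",.016),("block",None)):
    o=outline_of(f,th)[0]; P,_,_=cloud(f,o["region"]); print(th,o["confidence"],np.round(np.percentile(P[:,2],[5,25,50,75,95]),4),rect(P))
    if z: print(grect(f,o["region"],z))
P,us,vs=cloud(f,np.ones(img.shape[:2],bool))
print("table z",np.median(P[(abs(P[:,0]-.3)<.05)&(abs(P[:,1])<.1),2]))
for a,b in [(.008,.03)]:
    k=(P[:,2]>a)&(P[:,2]<b)&(us>280)&(us<440)&(vs>210)&(vs<285); mm=np.zeros(img.shape[:2],bool); mm[vs[k],us[k]]=1
    print("jig h",rect(P[k]),grect(f,mm,.0175))
big=cv2.resize(img[130:320,170:440],None,fx=2.9,fy=2.9,interpolation=cv2.INTER_CUBIC)
cv2.imwrite("pics/c1.png",big[...,::-1])
print({n:np.round(tip_of(f,n)[0]["position"],1) for n in("pocket_long","pocket_middle","pocket_short","pad_face","tray_in","tile_long","tile_middle","tile_short") if tip_of(f,n)})
E
```

```text
orange z [0.02768071 0.03068278 0.03364427]
(array([615. , 295.3]), array([48.1, 46. ]), np.float64(11.2), [197, 153, 25, 24])
(array([518.9, 282.7]), array([71.4, 46.5]), np.float64(87.5), [195, 200, 37, 25])
(array([414.8, 269.6]), array([96. , 45.5]), np.float64(-81.8), [193, 252, 51, 29])
jig 0.61 [0.0127 0.0148 0.0165 0.0191 0.0223] (array([455.7,  -9.5]), array([283.9, 103.5]), 87.7)
ware_board 0.57 [0.0154 0.0174 0.0186 0.0199 0.0217] (array([517.9, 277.3]), array([363.6, 154.1]), -1.2)
[(array([518.6, 271.7]), array([374.7, 161.5]), np.float64(-2.3), [176, 126, 86, 181])]
plaster_slab 0.75 [0.0242 0.0271 0.0284 0.0297 0.0315] (array([ 480.7, -312.8]), array([362.8, 167.1]), 3.4)
[(array([ 479.1, -303.6]), array([358.1, 155.8]), np.float64(2.3), [466, 151, 84, 181])]
tray 0.68 [0.0007 0.0028 0.0044 0.007  0.0173] (array([666.8, -37.7]), array([121.5, 102.6]), 17.3)
[(array([664.6, -34.2]), array([130.2, 110. ]), np.float64(14.0), [345, 114, 61, 67])]
block 0.68 [0.0123 0.0252 0.053  0.0601 0.0626] (array([656.6, -44. ]), array([59.1, 45.1]), 19.3)
table z 0.0006517536948836058
jig h (array([454.6,  -6.2]), array([277.3, 100.3]), 87.8) [(array([454.3,  -5.5]), array([277.3,  99.4]), np.float64(88.0), [288, 221, 141, 57])]
{'pocket_long': array([322.7, 245.7]), 'pocket_middle': array([370.5, 252.6]), 'pocket_short': array([409.7, 251.6]), 'pad_face': array([376.3, 151.8]), 'tray_in': array([376.2, 147.3]), 'tile_long': array([220. , 266.3]), 'tile_middle': array([212.3, 210.9]), 'tile_short': array([289.8, 181.9])}
```

View pics/c1.png

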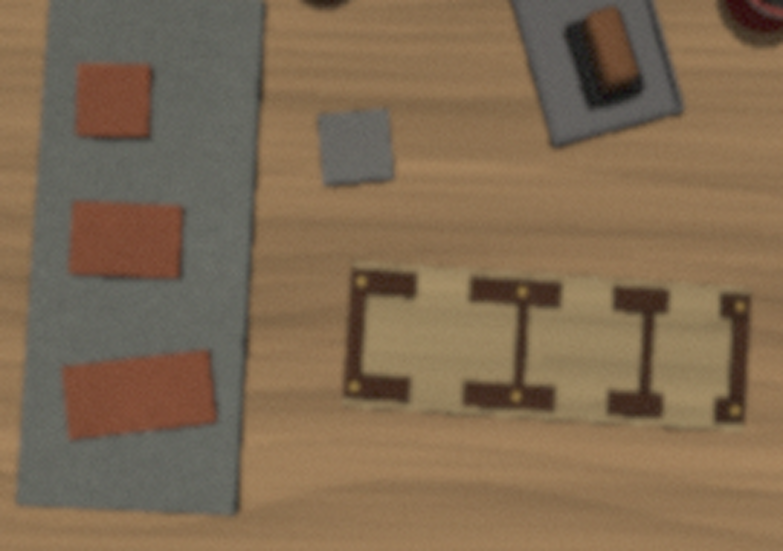

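The crop confirms it: the terracotta tiles are short, middle and long at top-image (209,165), (214,213) and (219,266), all on the grey board. The grey and yellow ones lie off it and are not meant. Next I'll refine the poses with a model fit.

```bash
cat >> h.py <<'E'
from scipy.optimize import minimize
def fit(f,rects,z,p0,score,win,sig=1.2):
    """pose (x,y mm, yaw deg) of a set of (cx,cy,w,h) mm rectangles whose score stands out; win = pixel window u0,u1,v0,v1"""
    u0,u1,v0,v1=win; us,vs=[a.ravel() for a in np.meshgrid(np.arange(u0,u1),np.arange(v0,v1))]
    W=world_many(f,us,vs,z)*1000; s=score[vs,us].astype(float)
    def mod(p):
        c,q=np.cos(np.radians(p[2])),np.sin(np.radians(p[2])); d=W-p[:2]; x=d@[c,q]; y=d@[-q,c]
        m=0
        for r in rects:
            sd=np.minimum(r[2]/2-abs(x-r[0]),r[3]/2-abs(y-r[1])); m=np.maximum(m,1/(1+np.exp(-sd/sig)))
        return m
    g=lambda p:-np.corrcoef(mod(p),s)[0,1]
    r=min((minimize(g,np.array(p0)+[0,0,a],method="Nelder-Mead",options=dict(initial_simplex=np.array(p0)+[[0,0,a],[5,0,a],[0,5,a],[0,0,a+4]],xatol=.02,fatol=1e-6)) for a in(-4,0,4)),key=lambda r:r.fun)
    return np.round(r.x,1),round(-r.fun,3)
def world_many(f,us,vs,z):
    a,b=ray(f,us.astype(float),vs.astype(float)); R=np.array(f["R"]); c=-R.T@np.array(f["t"]); w=np.stack([a,b,a*0+1],1)@R
    return (c+w*((z-c[2])/w[:,2])[:,None])[:,:2]
def redness(f): i=f["image"].astype(float); return i[...,0]-i[...,1]
def darkness(f): return -f["image"].astype(float).sum(2)
TILE=dict(long=[(0,0,50,100)],middle=[(0,0,50,75)],short=[(0,0,50,50)])
PY=dict(long=74.5,middle=-25,short=-99.5)
def battens(w):
    R=[(0,132.5,54+2*w,12),(0,18.5,54+2*w,8),(0,-68.5,54+2*w,8),(0,-132.5,54+2*w,12)]
    for k,L in(("long",104),("middle",79),("short",54)):
        e=(L+16-36)/2/1; l=(L-36)/2
        for s in(1,-1):
            for q in(1,-1): R.append((s*(27+w/2),PY[k]+q*(18+l/2),w,l+.5))
    return R
def off(p,y): a=np.radians(p[2]); return np.round([p[0]-y*np.sin(a),p[1]+y*np.cos(a)],1)
def plan(x,y,z,yaw):
    """what is left to go, from the measured pose: turn about tool z in deg, then shift in tool axes (mm) after the turn"""
    s=observe(); p=np.array(s["position"])*1000; r=s["tool_rot"]; dy=(yaw-np.degrees(r[2])+180)%360-180
    a=np.radians(yaw); d=np.array([x,y,z])-p
    print("now",np.round(p,1),np.round(np.degrees(r),1),"| tool z turn",round(-dy,2),"then shift x,y,z",np.round([d[0]*np.cos(a)+d[1]*np.sin(a),d[0]*np.sin(a)-d[1]*np.cos(a),-d[2]],1))
E
python3 - <<'E'
from h import *
f=grab_frame("top"); r=redness(f)
print("long",fit(f,TILE["long"],.030,(414.8,269.6,8),r,(180,260,238,295)))
print("middle",fit(f,TILE["middle"],.030,(519,282.7,0),r,(180,250,190,235)))
print("short",fit(f,TILE["short"],.030,(615,295.3,0),r,(185,240,142,188)))
for w in(15,18,23):
    print(w,fit(f,battens(w),.020,(454.5,-5.8,-2.2),darkness(f),(286,434,218,282)))
w=20;print([off(fit(f,battens(23),.02,(454.5,-5.8,-2.2),darkness(f),(286,434,218,282))[0],v) for v in PY.values()])
# block handle / plate, tray
m=np.zeros((480,640),bool); m[112:185,342:410]=1
P,us,vs=cloud(f,m); k=P[:,2]>.045; print("handle",rect(P[k]),np.median(P[k,2])); 
print("handle fit",fit(f,[(0,0,52,24)],.061,(656,-44,19),r,(365,395,130,166)))
print("tray",fit(f,[(0,0,116,96)],.016,(666,-36,17),-r,(340,412,108,186)))
print("slab",fit(f,[(0,0,360,150)],.028,(480,-308,2),-r,(455,560,140,345)))
E
```

```text
long (array([415. , 270.4,   8.2]), np.float64(0.937))
middle (array([519.8, 283.5,  -0.9]), np.float64(0.985))
short (array([615.6, 296.2,   0.8]), np.float64(0.994))
15 (array([455. ,  -6.1,  -2.3]), np.float64(0.931))
18 (array([455. ,  -6.1,  -2.2]), np.float64(0.957))
23 (array([454.8,  -6.1,  -2.3]), np.float64(0.896))
[array([457.8,  68.3]), array([453.8, -31.1]), array([ 450.8, -105.5])]
handle (array([656.4, -41.5]), array([51.7, 25. ]), 18.6) 0.05993163107631927
handle fit (array([655.8, -41.1,  18.1]), np.float64(0.977))
tray (array([663.3, -36.4,  17.1]), np.float64(0.852))
slab (array([ 481.8, -302.7,    2.3]), np.float64(0.97))
```

```bash
python3 -m creep '[[[-1,0.042,-0.025,0,0,0,0],[-1,0.042,-0.025,0,0,0,0],[-1,0.042,-0.025,0,0,0,0],[-1,0.042,-0.025,0,0,0,0],[-1,0.042,-0.025,0,0,0,0],[-1,0.042,-0.025,0,0,0,0],[-1,0.042,-0.025,0,0,0,0],[-1,0.042,-0.025,0,0,0,0]]]'
python3 -m creep '[[[-1,0.02,-0.039,0,0,0,0],[-1,0.02,-0.039,0,0,0,0],[-1,0.02,-0.039,0,0,0,0],[-1,0.02,-0.039,0,0,0,0],[-1,0.02,-0.039,0,0,0,0],[-1,0.02,-0.039,0,0,0,0],[-1,0.02,-0.039,0,0,0,0]]]'
python3 -m creep '[[[-1,0,0,0,0,0,-8.5],[-1,0,0,0,0,0,-8.5],[-1,0,0,0,0,0,-8.5],[-1,0,0,0,0,0,-8.5],[-1,0,0,0,0,0,-8.5],[-1,0,0,0,0,0,-8.5],[-1,0,0,0,0,0,-8.5],[-1,0,0,0,0,0,-8.5],[-1,0,0,0,0,0,-8.5],[-1,0,0,0,0,0,-4.2]]]'
python3 -c "
from h import *
print(np.round(observe()['qpos'],2)); plan(415,270.4,110,98.2)"
```

```text
clock: 3.05
position: [0.4491, -0.303, 0.2316]
tool_rot: [3.141, -0.0, 0.305]
force: [0.9, -0.5, -1.0]
grip_width: 0.0853
finger_force: 0.0
clock: 3.75
position: [0.4998, -0.0004, 0.2315]
tool_rot: [3.141, -0.001, 0.305]
force: [1.2, -0.8, 0.1]
grip_width: 0.0855
finger_force: 0.0
clock: 4.75
position: [0.4997, -0.0023, 0.2314]
tool_rot: [3.141, -0.0, 1.719]
force: [0.4, -0.6, 1.0]
grip_width: 0.0855
finger_force: 0.0
[ 0.32  0.37 -0.55  1.9   0.23  0.94 -0.19]
now [499.7  -2.3 231.4] [180.   -0.   98.5] | tool z turn 0.29 then shift x,y,z [282.  -45.  121.4]
```

```bash
python3 -m creep '[[[-1,0.0403,-0.0064,0.0173,0,0,0.3],[-1,0.0403,-0.0064,0.0173,0,0,0],[-1,0.0403,-0.0064,0.0173,0,0,0],[-1,0.0403,-0.0064,0.0173,0,0,0],[-1,0.0403,-0.0064,0.0173,0,0,0],[-1,0.0403,-0.0064,0.0173,0,0,0],[-1,0.0403,-0.0064,0.0173,0,0,0],[-1,0,0,0,0,0,0]]]'
python3 - <<'E'
from h import *
f=grab_frame("top"); save(f,"t1.png"); m=orange(f); m[:,270:]=0;m[:150]=0
for o in grect(f,m,.030): print(o)
plan(415,270.4,16,98.2)
E
```

```text
clock: 5.55
position: [0.4136, 0.2762, 0.1088]
tool_rot: [-3.14, -0.002, 1.715]
force: [1.1, -0.6, 1.0]
grip_width: 0.0854
finger_force: 0.0
(array([615. , 295.7]), array([47.9, 47. ]), np.float64(-48.5), [197, 153, 25, 24])
(array([519.2, 282.4]), array([71.4, 45.6]), np.float64(87.6), [195, 200, 37, 25])
now [414.9 273.5 109.4] [-179.9   -0.    98.1] | tool z turn -0.06 then shift x,y,z [-3.  -0.3 93.4]
```

View pics/t1.png

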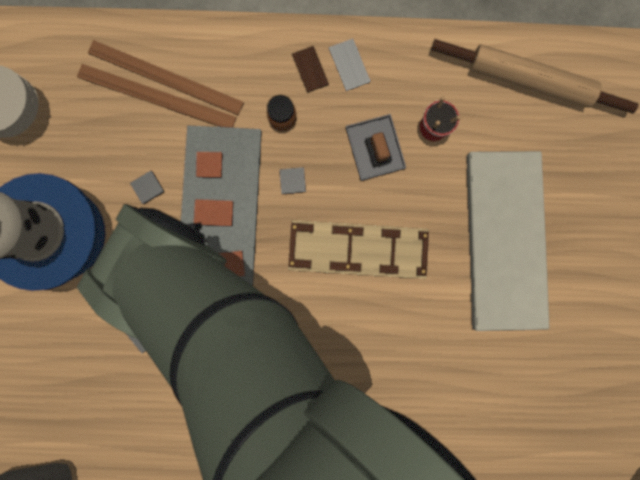

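The arm hides the long tile from above; the other two tiles have not moved. I'll descend in stages.

```bash
python3 -m creep '[[[-1,-0.002,0,0.025,0,0,0],[-1,-0.001,0,0.025,0,0,0],[-1,0,0,0.015,0,0,0],[-1,0,0,0,0,0,0]]]'
python3 - <<'E'
from h import *
for _ in range(3): grab_frame("top"); plan(415,270.4,16,98.2)
f=grab_frame("side"); big=cv2.resize(f["image"][260:380,240:420],None,fx=4,fy=4,interpolation=cv2.INTER_CUBIC); cv2.imwrite("pics/s1.png",big[...,::-1])
r=redness(f); print(fit(f,TILE["long"],.030,(415,270.4,8),r,(315,385,290,350)))
E
```

```text
clock: 6.0
position: [0.4167, 0.2667, 0.0441]
tool_rot: [-3.14, 0.001, 1.707]
force: [0.2, 0.2, 1.1]
grip_width: 0.0854
finger_force: 0.0
now [417.1 267.2  45.2] [-180.     0.    97.8] | tool z turn -0.39 then shift x,y,z [ 3.4 -1.6 29.2]
now [417.4 267.7  45.8] [180.    0.   97.8] | tool z turn -0.39 then shift x,y,z [ 3.1 -2.  29.8]
now [417.6 267.9  46.1] [179.9  -0.   97.8] | tool z turn -0.38 then shift x,y,z [ 2.8 -2.2 30.1]
(array([416.3, 280. ,   7.5]), np.float64(0.701))
```

View pics/s1.png

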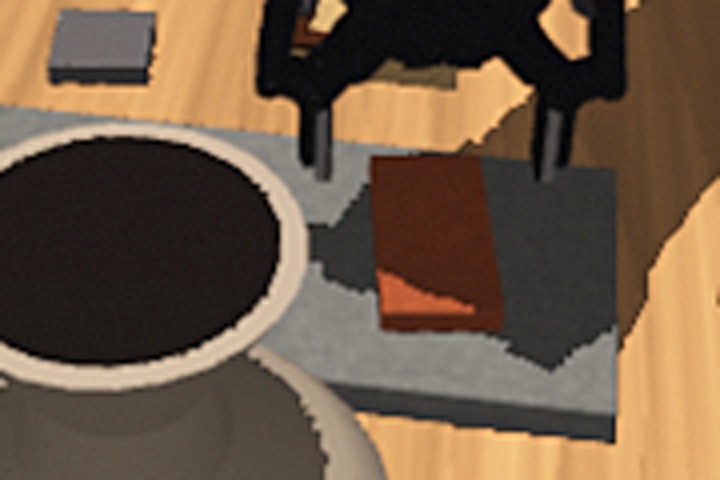

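The side view shows the long tile between the open fingers at (345,320). I'll correct the small offset, descend and grip.

```bash
python3 -m creep '[[[-1,0.003,-0.002,0.015,0,0,-0.4],[-1,0,0,0.015,0,0,0],[-1,0,0,0,0,0,0],[0,0,0,0,0,0,0],[1,0,0,0,0,0,0],[1,0,0,0,0,0,0],[1,0,0,0,0,0,0],[1,0,0,0,0,0,0],[1,0,0,0,0,0,0],[1,0,0,0,0,0,0]]]' 50
python3 -c "
from h import *
plan(415,270.4,16,98.2)"
python3 -m creep '[[[1,0,0,-0.01,0,0,0],[1,0,0,-0.03,0,0,0],[1,0,0,-0.03,0,0,0],[1,0,0,-0.02,0,0,0],[1,0,0,0,0,0,0]]]'
python3 -c "
from h import *
plan(457.8,68.3,90,87.8)"
```

```text
clock: 7.2
position: [0.415, 0.271, 0.0163]
tool_rot: [3.14, -0.0, 1.715]
force: [-1.7, -1.3, 11.6]
grip_width: 0.0484
finger_force: 49.9
now [415.  271.   16.3] [179.9  -0.   98.2] | tool z turn 0.04 then shift x,y,z [-0.6 -0.1  0.3]
clock: 7.7
position: [0.4157, 0.2714, 0.1082]
tool_rot: [3.138, -0.002, 1.714]
force: [0.8, 0.6, -1.8]
grip_width: 0.0485
finger_force: 53.4
now [415.7 271.4 108.2] [ 1.798e+02 -1.000e-01  9.820e+01] | tool z turn 10.43 then shift x,y,z [-201.3   49.9   18.2]
```

```bash
python3 -m creep '[[[1,-0.033,0.0083,0,0,0,5.2],[1,-0.034,0.005,0,0,0,5.2],[1,-0.034,0.005,0.005,0,0,0],[1,-0.034,0.005,0.005,0,0,0],[1,-0.034,0.005,0.005,0,0,0],[1,-0.034,0.008,0,0,0,0],[1,0,0,0,0,0,0],[1,0,0,0,0,0,0]]]'
python3 - <<'E'
from h import *
plan(457.8,68.3,50,87.8)
E
```

```text
clock: 8.5
position: [0.4521, 0.0684, 0.09]
tool_rot: [-3.141, -0.0, 1.532]
force: [-0.5, 0.4, -1.1]
grip_width: 0.0489
finger_force: 53.3
now [452.1  68.4  90. ] [-180.    -0.    87.8] | tool z turn -0.03 then shift x,y,z [ 0.1  5.7 40. ]
```

```bash
python3 -m creep '[[[1,0,0.003,0.02,0,0,0],[1,0,0.0027,0.02,0,0,0],[1,0,0,0,0,0,0],[1,0,0,0,0,0,0]]]'
python3 - <<'E'
from h import *
plan(457.8,68.3,13.5,87.8)
f=grab_frame("side"); g=grab_frame("top")
for n,q,w in(("side",f,(250,420,180,300)),("top",g,(270,450,190,300))):
    c=q["image"][w[2]:w[3],w[0]:w[1]]; cv2.imwrite("pics/j1%s.png"%n,cv2.resize(c,None,fx=3.5,fy=3.5,interpolation=cv2.INTER_CUBIC)[...,::-1])
a=cv2.resize(cv2.imread("pics/j1side.png"),(600,424)); 
b=cv2.imread("pics/j1top.png"); b=cv2.resize(b,(600,366)); cv2.imwrite("pics/j1.png",cv2.resize(np.vstack([a,b]),(456,600)))
E
```

```text
clock: 8.9
position: [0.4575, 0.0697, 0.0504]
tool_rot: [-3.141, -0.0, 1.535]
force: [-0.3, -0.1, -1.5]
grip_width: 0.0481
finger_force: 53.3
now [457.5  69.7  50.4] [-179.9   -0.    88. ] | tool z turn 0.16 then shift x,y,z [-1.4  0.4 36.9]
```

View pics/j1.png

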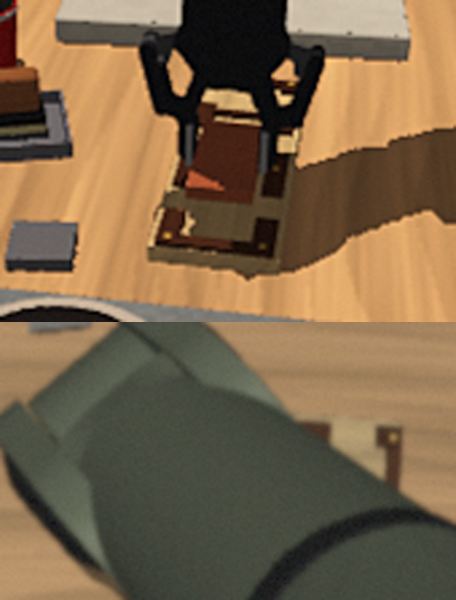

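The side view shows the tile held square above the long pocket, while the arm blocks the top view. I'll lower it while watching the force.

```bash
python3 -m creep '[[[1,-0.0014,0.0004,0.012,0,0,0.2],[1,0,0,0.012,0,0,0],[1,0,0,0,0,0,0],[1,0,0,0,0,0,0]]]'
python3 -m creep '[[[1,0,0,0.004,0,0,0],[1,0,0,0.003,0,0,0],[1,0,0,0,0,0,0]]]'
python3 -m creep '[[[1,0,0,0.003,0,0,0],[1,0,0,0.002,0,0,0],[1,0,0,0,0,0,0]]]'
python3 -c "
from h import *
plan(457.8,68.3,13.5,87.8)"
```

```text
clock: 9.4
position: [0.4579, 0.0674, 0.0258]
tool_rot: [-3.141, 0.0, 1.53]
force: [-0.3, 0.4, -2.5]
grip_width: 0.0486
finger_force: 53.3
clock: 9.7
position: [0.4581, 0.0673, 0.0189]
tool_rot: [-3.141, 0.0, 1.53]
force: [-0.2, 0.1, -0.8]
grip_width: 0.0486
finger_force: 53.3
clock: 10.0
position: [0.4581, 0.0673, 0.014]
tool_rot: [-3.141, 0.0, 1.53]
force: [0.6, 0.7, -1.7]
grip_width: 0.0488
finger_force: 53.3
now [458.1  67.3  14. ] [-180.     0.    87.7] | tool z turn -0.14 then shift x,y,z [ 1.  -0.3  0.5]
```

```bash
python3 -m creep '[[[1,0,0,0.0005,0,0,0],[-1,0,0,0,0,0,0],[-1,0,0,0,0,0,0],[-1,0,0,0,0,0,0],[-1,0,0,-0.03,0,0,0],[-1,0,0,-0.03,0,0,0],[-1,0,0,-0.03,0,0,0],[-1,0,0,0,0,0,0]]]'
python3 -c "
from h import *
plan(519.8,283.5,90,89)"
```

```text
clock: 10.8
position: [0.4598, 0.0675, 0.1068]
tool_rot: [3.137, -0.001, 1.529]
force: [1.5, -0.3, -0.6]
grip_width: 0.0855
finger_force: 0.0
now [459.8  67.5 106.8] [179.7  -0.   87.6] | tool z turn -1.37 then shift x,y,z [217.   56.2  16.8]
```

```bash
python3 -m creep '[[[-1,0.036,0.0094,0,0,0,-1.3],[-1,0.036,0.0094,0,0,0,0],[-1,0.036,0.0094,0,0,0,0],[-1,0.036,0.0094,0,0,0,0],[-1,0.036,0.0094,0,0,0,0],[-1,0.036,0.0094,0,0,0,0],[-1,0,0,0,0,0,0],[-1,0,0,0.03,0,0,0],[-1,0,0,0.03,0,0,0],[-1,0,0,0,0,0,0]]]'
python3 - <<'E'
from h import *
g=grab_frame("top"); grab_frame("top"); plan(519.8,283.5,17.5,89)
m=orange(g); m[:,430:]=0; m[:140]=0; print([o for o in grect(g,m,.03)])
f=grab_frame("side"); c=f["image"][180:350,180:420]; cv2.imwrite("pics/s2.png",cv2.resize(c,None,fx=3,fy=3,interpolation=cv2.INTER_CUBIC)[...,::-1])
E
```

```text
clock: 11.8
position: [0.5174, 0.2804, 0.0403]
tool_rot: [-3.137, 0.003, 1.553]
force: [0.8, 0.0, -0.5]
grip_width: 0.0854
finger_force: 0.0
now [519.1 281.8  43.9] [-180.    0.   89.] | tool z turn -0.04 then shift x,y,z [ 1.7  0.6 26.4]
[(array([624.7, 285.2]), array([35.6, 23.6]), np.float64(41.3), [203, 153, 19, 18])]
```

View pics/s2.png

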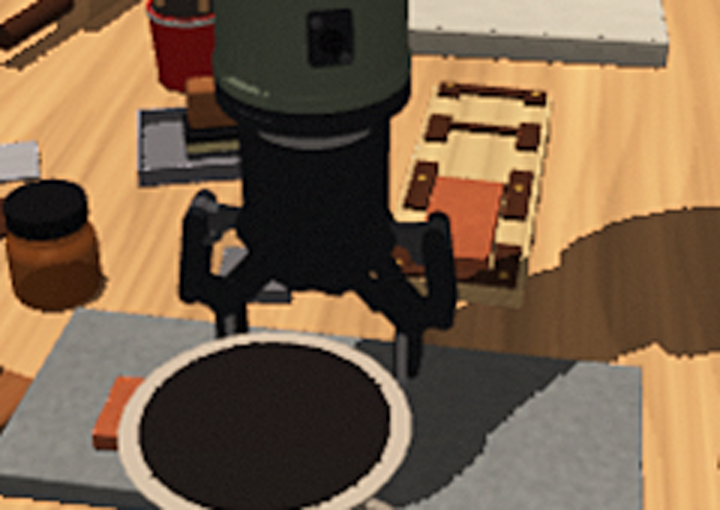

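The long tile is seated in its pocket. The middle tile lies hidden behind the vase; I'll descend on the measured pose and grip.

```bash
python3 -m creep '[[[-1,0.0017,0.0006,0.013,0,0,0],[-1,0,0,0.0133,0,0,0],[-1,0,0,0,0,0,0],[0,0,0,0,0,0,0],[1,0,0,0,0,0,0],[1,0,0,0,0,0,0],[1,0,0,0,0,0,0],[1,0,0,0,0,0,0],[1,0,0,0,0,0,0]]]' 50
python3 -c "
from h import *
plan(519.8,283.5,16,89)"
python3 -m creep '[[[1,0,0,-0.01,0,0,0],[1,0,0,-0.03,0,0,0],[1,0,0,-0.03,0,0,0],[1,0,0,-0.01,0,0,0],[1,0,0,0,0,0,0]]]'
python3 -c "
from h import *
plan(453.8,-31.1,80,87.8)"
```

```text
clock: 12.85
position: [0.5202, 0.2838, 0.0181]
tool_rot: [3.141, -0.0, 1.553]
force: [-2.2, -0.4, 4.8]
grip_width: 0.0488
finger_force: 51.8
now [520.2 283.8  18.1] [180.  -0.  89.] | tool z turn -0.05 then shift x,y,z [-0.3 -0.4  2.1]
clock: 13.35
position: [0.5208, 0.284, 0.0992]
tool_rot: [3.139, -0.001, 1.552]
force: [-0.4, -0.5, -2.2]
grip_width: 0.0486
finger_force: 52.1
now [520.8 284.   99.2] [ 1.799e+02 -1.000e-01  8.890e+01] | tool z turn 1.14 then shift x,y,z [-317.4  -54.8   19.2]
```

```bash
python3 -m creep '[[[1,-0.0396,-0.0068,0,0,0,1.1],[1,-0.0396,-0.0068,0,0,0,0],[1,-0.0396,-0.0068,0,0,0,0],[1,-0.0396,-0.0068,0,0,0,0],[1,-0.0396,-0.0068,0,0,0,0],[1,-0.0396,-0.0068,0,0,0,0],[1,-0.0396,-0.0068,0.01,0,0,0],[1,-0.0396,-0.0068,0.01,0,0,0],[1,0,0,0.02,0,0,0],[1,0,0,0,0,0,0]]]'
python3 - <<'E'
from h import *
grab_frame("top");grab_frame("top"); plan(453.8,-31.1,15,87.8)
E
```

```text
clock: 14.35
position: [0.4529, -0.0319, 0.0553]
tool_rot: [-3.138, -0.0, 1.532]
force: [0.3, 0.4, -0.6]
grip_width: 0.0485
finger_force: 52.1
now [454.3 -30.1  57.1] [-179.9   -0.    87.9] | tool z turn 0.12 then shift x,y,z [-1.  -0.4 42.1]
```

```bash
python3 -m creep '[[[1,-0.001,-0.0004,0.015,0,0,0],[1,0,0,0.015,0,0,0],[1,0,0,0,0,0,0]]]'
python3 -m creep '[[[1,0,0,0.004,0,0,0],[1,0,0,0.004,0,0,0],[1,0,0,0,0,0,0]]]'
python3 -m creep '[[[1,0,0,0.003,0,0,0],[1,0,0,0.001,0,0,0],[1,0,0,0,0,0,0]]]'
python3 -c "
from h import *
plan(453.8,-31.1,15,87.8)"
```

```text
clock: 14.75
position: [0.4538, -0.0308, 0.0269]
tool_rot: [-3.14, -0.0, 1.536]
force: [0.1, 0.1, -1.1]
grip_width: 0.0488
finger_force: 52.1
clock: 15.05
position: [0.4543, -0.0318, 0.0195]
tool_rot: [3.141, -0.0, 1.534]
force: [-0.7, -0.3, -1.3]
grip_width: 0.0483
finger_force: 52.1
clock: 15.35
position: [0.4541, -0.032, 0.0154]
tool_rot: [-3.141, -0.0, 1.533]
force: [0.0, -0.9, -1.2]
grip_width: 0.0481
finger_force: 52.1
now [454.1 -32.   15.4] [-180.    -0.    87.9] | tool z turn 0.06 then shift x,y,z [ 0.9 -0.3  0.4]
```

```bash
python3 -m creep '[[[1,0,0,0.0004,0,0,0],[-1,0,0,0,0,0,0],[-1,0,0,0,0,0,0],[-1,0,0,0,0,0,0],[-1,0,0,-0.03,0,0,0],[-1,0,0,-0.03,0,0,0],[-1,0,0,-0.03,0,0,0],[-1,0,0,0,0,0,0]]]'
python3 - <<'E'
from h import *
f=grab_frame("top"); r=redness(f)
print("short",fit(f,TILE["short"],.030,(615,295.3,0),r,(185,240,142,188)))
plan(615.6,296.2,80,90.8)
E
```

```text
clock: 16.15
position: [0.4557, -0.0322, 0.108]
tool_rot: [3.137, 0.0, 1.533]
force: [-0.5, -0.5, -0.7]
grip_width: 0.0853
finger_force: 0.0
short (array([615.6, 296.2,   0.7]), np.float64(0.995))
now [455.  -32.3 106.4] [179.8   0.   87.8] | tool z turn -2.98 then shift x,y,z [326.2 165.2  26.4]
```

```bash
python3 -m creep '[[[-1,0.036,0.0184,0,0,0,-2.9],[-1,0.036,0.0184,0,0,0,0],[-1,0.036,0.0184,0,0,0,0],[-1,0.036,0.0184,0,0,0,0],[-1,0.036,0.0184,0,0,0,0],[-1,0.036,0.0184,0,0,0,0],[-1,0.036,0.0184,0,0,0,0],[-1,0.036,0.0184,0,0,0,0],[-1,0.036,0.0184,0,0,0,0],[-1,0,0,0.03,0,0,0]]]'
python3 -m creep '[[[-1,0,0,0.03,0,0,0],[-1,0,0,0,0,0,0],[-1,0,0,0,0,0,0]]]'
python3 - <<'E'
from h import *
plan(615.6,296.2,17.5,90.8)
E
```

```text
clock: 17.2
position: [0.6188, 0.3, 0.0765]
tool_rot: [3.137, -0.005, 1.588]
force: [-1.3, -0.2, -0.8]
grip_width: 0.0854
finger_force: 0.0
clock: 17.5
position: [0.6168, 0.2931, 0.0446]
tool_rot: [-3.14, 0.001, 1.584]
force: [0.2, -0.4, -0.2]
grip_width: 0.0854
finger_force: 0.0
now [616.8 293.1  44.6] [-179.9    0.    90.8] | tool z turn -0.03 then shift x,y,z [ 3.1 -1.2 27.1]
```

```bash
python3 -m creep '[[[-1,0.003,-0.001,0.013,0,0,0],[-1,0,0,0.0135,0,0,0],[-1,0,0,0,0,0,0],[0,0,0,0,0,0,0],[1,0,0,0,0,0,0],[1,0,0,0,0,0,0],[1,0,0,0,0,0,0],[1,0,0,0,0,0,0],[1,0,0,0,0,0,0]]]' 50
python3 -c "
from h import *
plan(615.6,296.2,16,90.8)"
python3 -m creep '[[[1,0,0,-0.01,0,0,0],[1,0,0,-0.03,0,0,0],[1,0,0,-0.03,0,0,0],[1,0,0,-0.01,0,0,0],[1,0,0,0,0,0,0]]]'
python3 -c "
from h import *
plan(450.8,-105.5,80,87.8)"
```

```text
clock: 18.4
position: [0.6167, 0.2964, 0.0194]
tool_rot: [3.14, -0.0, 1.584]
force: [-0.3, 0.2, 6.5]
grip_width: 0.0482
finger_force: 52.2
now [616.7 296.4  19.4] [179.9  -0.   90.8] | tool z turn -0.05 then shift x,y,z [-0.1 -1.1  3.4]
clock: 18.9
position: [0.617, 0.2966, 0.1006]
tool_rot: [3.139, -0.001, 1.584]
force: [-0.8, -0.2, -0.7]
grip_width: 0.0484
finger_force: 51.8
now [617.  296.6 100.6] [ 1.798e+02 -1.000e-01  9.070e+01] | tool z turn 2.95 then shift x,y,z [-408.1 -150.6   20.6]
```

```bash
python3 -m creep '[[[1,-0.0408,-0.015,0,0,0,2.9],[1,-0.0408,-0.015,0,0,0,0],[1,-0.0408,-0.015,0,0,0,0],[1,-0.0408,-0.015,0,0,0,0],[1,-0.0408,-0.015,0,0,0,0],[1,-0.0408,-0.015,0,0,0,0],[1,-0.0408,-0.015,0,0,0,0],[1,-0.0408,-0.015,0,0,0,0],[1,-0.0408,-0.015,0.01,0,0,0],[1,-0.0408,-0.015,0.01,0,0,0]]]'
python3 -m creep '[[[1,0,0,0.02,0,0,0],[1,0,0,0,0,0,0],[1,0,0,0,0,0,0]]]'
python3 - <<'E'
from h import *
plan(450.8,-105.5,16.5,87.8)
E
```

```text
clock: 19.9
position: [0.4518, -0.1081, 0.0778]
tool_rot: [-3.141, -0.0, 1.534]
force: [0.7, -1.0, 0.5]
grip_width: 0.0482
finger_force: 51.8
clock: 20.2
position: [0.453, -0.1057, 0.0583]
tool_rot: [-3.14, -0.001, 1.535]
force: [-0.1, 0.7, -0.4]
grip_width: 0.0485
finger_force: 51.8
now [ 453.  -105.7   58.3] [-179.9   -0.    87.9] | tool z turn 0.13 then shift x,y,z [ 0.1 -2.2 41.8]
```

```bash
python3 -m creep '[[[1,0,-0.002,0.015,0,0,0],[1,0,0,0.015,0,0,0],[1,0,0,0,0,0,0]]]'
python3 -m creep '[[[1,0,0,0.004,0,0,0],[1,0,0,0.004,0,0,0],[1,0,0,0,0,0,0]]]'
python3 -m creep '[[[1,0,0,0.003,0,0,0],[1,0,0,0.001,0,0,0],[1,0,0,0,0,0,0]]]'
python3 -c "
from h import *
plan(450.8,-105.5,16.5,87.8)"
```

```text
clock: 20.5
position: [0.451, -0.1053, 0.028]
tool_rot: [-3.14, -0.001, 1.536]
force: [0.2, -0.3, -0.2]
grip_width: 0.0482
finger_force: 51.8
clock: 20.8
position: [0.4512, -0.1064, 0.0206]
tool_rot: [3.141, -0.0, 1.534]
force: [-0.3, 0.2, -0.3]
grip_width: 0.0487
finger_force: 51.8
clock: 21.1
position: [0.4511, -0.1066, 0.0165]
tool_rot: [-3.142, -0.0, 1.533]
force: [-0.2, 0.5, -0.2]
grip_width: 0.0484
finger_force: 51.8
now [ 451.1 -106.6   16.5] [-180.    -0.    87.9] | tool z turn 0.06 then shift x,y,z [ 1.1 -0.3 -0. ]
```

```bash
python3 -m creep '[[[-1,0,0,0,0,0,0],[-1,0,0,0,0,0,0],[-1,0,0,0,0,0,0],[-1,0,0,-0.03,0,0,0],[-1,0,0,-0.03,0,0,0],[-1,0,0,-0.04,0,0,0],[-1,0,0,-0.04,0,0,0],[-1,0,0,0,0,0,8.5],[-1,0,0,0,0,0,8.5],[-1,0,0,0,0,0,8.5]]]'
python3 -m creep '[[[-1,0,0,0,0,0,8.5],[-1,0,0,0,0,0,8.5],[-1,0,0,0,0,0,8.5],[-1,0,0,0,0,0,8.5],[-1,0,0,0,0,0,8.5],[-1,0,0,0,0,0,1.4],[-1,0,0,0,0,0,0]]]'
python3 - <<'E'
from h import *
f=grab_frame("top"); r=redness(f); save(f,"t2.png")
print("handle fit",fit(f,[(0,0,52,24)],.061,(656,-44,19),r,(365,395,130,166)))
plan(655.8,-41.3,120,18.3)
c=f["image"][100:300,270:450]; cv2.imwrite("pics/c2.png",cv2.resize(c,None,fx=3,fy=3,interpolation=cv2.INTER_CUBIC)[...,::-1])
E
```

```text
clock: 22.1
position: [0.4511, -0.1069, 0.1569]
tool_rot: [3.141, -0.0, 1.082]
force: [0.8, 0.3, -0.4]
grip_width: 0.0853
finger_force: 0.0
clock: 22.8
position: [0.4511, -0.1065, 0.1565]
tool_rot: [3.141, 0.0, 0.326]
force: [-0.3, 0.0, 1.1]
grip_width: 0.0855
finger_force: 0.0
handle fit (array([655.8, -41.1,  18.2]), np.float64(0.979))
now [ 451.1 -106.5  156.5] [180.    0.   18.7] | tool z turn 0.4 then shift x,y,z [214.8   2.4  36.5]
```

View pics/c2.png

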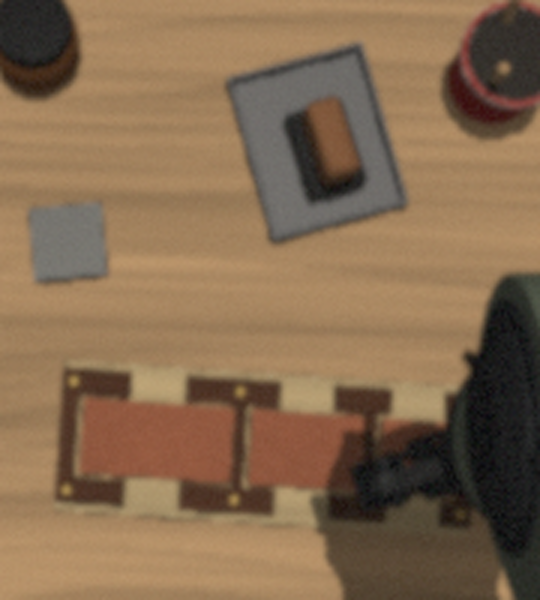

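All three tiles are home and square in the jig. The block's handle is at image (378,149) in its tray, and the tub is clear of the fingers.

```bash
python3 -m creep '[[[-1,0.043,0.0005,0,0,0,0.4],[-1,0.043,0.0005,0.01,0,0,0],[-1,0.043,0.0005,0.01,0,0,0],[-1,0.043,0.0005,0.01,0,0,0],[-1,0.043,0.0004,0.006,0,0,0],[-1,0,0,0.02,0,0,0],[-1,0,0,0.02,0,0,0],[-1,0,0,0,0,0,0],[-1,0,0,0,0,0,0]]]'
python3 - <<'E'
from h import *
plan(655.8,-41.3,31.5,18.3)
E
```

```text
clock: 23.75
position: [0.656, -0.0421, 0.0807]
tool_rot: [-3.141, 0.0, 0.317]
force: [0.3, 0.6, 0.6]
grip_width: 0.0852
finger_force: 0.0
now [656.  -42.1  80.7] [-180.     0.    18.1] | tool z turn -0.15 then shift x,y,z [ 0.  -0.9 49.2]
```

```bash
python3 -m creep '[[[-1,0,-0.001,0.025,0,0,-0.1],[-1,0,0,0.024,0,0,0],[-1,0,0,0,0,0,0],[0,0,0,0,0,0,0],[1,0,0,0,0,0,0],[1,0,0,0,0,0,0],[1,0,0,0,0,0,0],[1,0,0,0,0,0,0],[1,0,0,0,0,0,0],[1,0,0,0,0,0,0]]]' 60
python3 -c "
from h import *
plan(655.8,-41.3,31.5,18.3)"
python3 -m creep '[[[1,0,0,-0.01,0,0,0],[1,0,0,-0.03,0,0,0],[1,0,0,-0.03,0,0,0],[1,0,0,-0.02,0,0,0],[1,0,0,0,0,0,2.6],[1,0,0,0,0,0,8.5],[1,0,0,0,0,0,8.5],[1,0,0,0,0,0,0.8],[1,0,0,0,0,0,0],[1,0,0,0,0,0,0]]]'
python3 - <<'E'
from h import *
j=(454.8,-6.1,-2.3)
for y in(110,101,-101,-110): print(y,off(j,y))
x,y=off(j,102); plan(x,y,80,-2.2)
print(observe()["force"],np.round(observe()["qpos"],2))
E
```

```text
clock: 24.75
position: [0.6562, -0.0411, 0.0317]
tool_rot: [3.141, -0.001, 0.317]
force: [1.5, -0.4, 1.5]
grip_width: 0.0228
finger_force: 61.8
now [656.2 -41.1  31.7] [180.   -0.   18.2] | tool z turn -0.14 then shift x,y,z [-0.4  0.1  0.2]
clock: 25.75
position: [0.6557, -0.0409, 0.1215]
tool_rot: [-3.142, 0.0, -0.035]
force: [-0.5, 0.2, -3.6]
grip_width: 0.0231
finger_force: 61.2
110 [459.2 103.8]
101 [458.9  94.8]
-101 [ 450.7 -107. ]
-110 [ 450.4 -116. ]
now [655.7 -40.9 121.5] [-180.    0.   -2.] | tool z turn 0.17 then shift x,y,z [-201.9 -129.1   41.5]
[-0.53711008  0.22758125 -3.62622555] [ 0.07  0.7  -0.15  1.59  0.13  0.86 -1.74]
```

```bash
python3 -m creep '[[[1,-0.0336,-0.0232,0,0,0,0.2],[1,-0.0336,-0.0232,0,0,0,0],[1,-0.0336,-0.0232,0,0,0,0],[1,-0.0336,-0.0232,0,0,0,0],[1,-0.0336,-0.0232,0.01,0,0,0],[1,-0.0336,-0.0232,0.01,0,0,0],[1,0,0,0.02,0,0,0],[1,0,0,0,0,0,0],[1,0,0,0,0,0,0],[1,0,0,0,0,0,0]]]'
python3 - <<'E'
from h import *
x,y=off((454.8,-6.1,-2.3),112); print(x,y)
F=[]
for _ in range(4): f=grab_frame("side"); F.append(observe()["force"][2])
print("Fz baseline",np.round(F,2)); plan(x,y,60,-2.25)
c=f["image"][170:310,240:420]; cv2.imwrite("pics/s3.png",cv2.resize(c,None,fx=3.5,fy=3.5,interpolation=cv2.INTER_CUBIC)[...,::-1])
E
```

```text
clock: 26.75
position: [0.4612, 0.1061, 0.0822]
tool_rot: [-3.141, -0.001, -0.043]
force: [-0.7, -0.1, -2.3]
grip_width: 0.0234
finger_force: 61.1
459.3 105.8
Fz baseline [-2.12 -1.96 -2.17 -2.38]
now [460.8 106.2  81.9] [-180.    -0.    -2.5] | tool z turn -0.22 then shift x,y,z [-1.4  0.5 21.9]
```

View pics/s3.png

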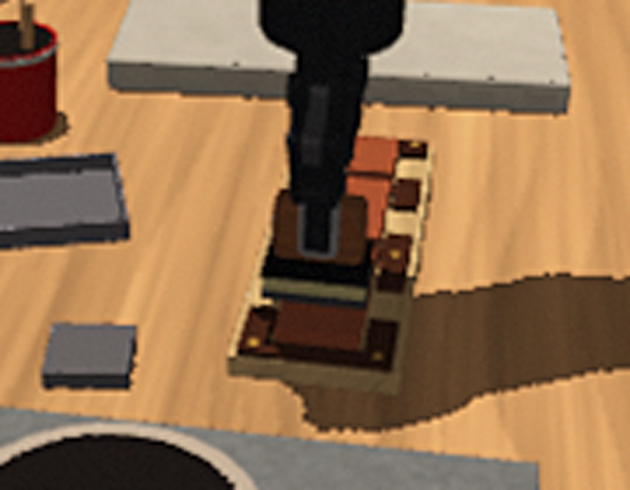

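The block is held upright over the outer end of the long tile. I'll lower it until the force rises by about 6 N.

```bash
python3 -m creep '[[[1,-0.0014,0.0005,0.01,0,0,0],[1,0,0,0.01,0,0,0],[1,0,0,0.003,0,0,0],[1,0,0,0,0,0,0],[1,0,0,0,0,0,0]]]'
python3 -m creep '[[[1,0,0,0.001,0,0,0],[1,0,0,0.001,0,0,0],[1,0,0,0,0,0,0]]]'
python3 -c "
from h import *
F=[]
for _ in range(4): grab_frame('side'); F.append(observe()['force'][2])
print(np.round(F,2)); plan(459.3,105.8,53.7,-2.25)"
```

```text
clock: 27.45
position: [0.4588, 0.1061, 0.0584]
tool_rot: [3.142, 0.0, -0.042]
force: [0.2, -0.3, -2.1]
grip_width: 0.023
finger_force: 61.2
clock: 27.75
position: [0.459, 0.1061, 0.0566]
tool_rot: [-3.141, -0.0, -0.043]
force: [-0.3, -0.2, 0.3]
grip_width: 0.023
finger_force: 61.5
[-1.04  0.66  0.11  0.04]
now [459.  106.1  56.6] [-180.    -0.    -2.4] | tool z turn -0.19 then shift x,y,z [0.3 0.3 2.9]
```

```bash
python3 -m creep '[[[1,0,0,0.001,0,0,0],[1,0,0,0.001,0,0,0],[1,0,0,0,0,0,0]]]'
python3 -c "
from h import *
F=[]
for _ in range(5): grab_frame('side'); F.append(observe()['force'][2])
print(np.round(F,2),np.mean(F)); plan(459.3,105.8,54.6,-2.25)"
```

```text
clock: 28.25
position: [0.459, 0.1062, 0.0545]
tool_rot: [-3.141, -0.0, -0.043]
force: [0.2, 0.3, 4.6]
grip_width: 0.0229
finger_force: 62.2
[4.89 4.84 4.21 4.43 4.42] 4.558047247792734
now [459.  106.2  54.6] [-180.    -0.    -2.4] | tool z turn -0.19 then shift x,y,z [ 0.3  0.4 -0. ]
```

```bash
python3 -m creep '[[[1,0,0.003,-0.0002,0,0,0],[1,0,0.003,0,0,0,0],[1,0,0.003,0,0,0,0],[1,0,0.003,0,0,0,0],[1,0,0.003,0,0,0,0],[1,0,0.003,0,0,0,0],[1,0,0.003,0,0,0,0],[1,0,0.003,0,0,0,0],[1,0,0.003,0,0,0,0],[1,0,0.003,0,0,0,0]]]'
python3 -m creep '[[[1,0,0.003,0,0,0,0],[1,0,0.003,0,0,0,0],[1,0,0.003,0,0,0,0],[1,0,0.003,0,0,0,0],[1,0,0.003,0,0,0,0],[1,0,0.003,0,0,0,0],[1,0,0.003,0,0,0,0],[1,0,0.003,0,0,0,0],[1,0,0.003,0,0,0,0],[1,0,0.003,0,0,0,0]]]'
python3 -c "
from h import *
x,y=off((454.8,-6.1,-2.3),-112); plan(x,y,54.8,-2.3)"
```

```text
clock: 29.5
position: [0.4576, 0.0759, 0.0547]
tool_rot: [-3.142, -0.0, -0.043]
force: [0.0, 3.2, 4.2]
grip_width: 0.0229
finger_force: 62.1
clock: 30.5
position: [0.4563, 0.0459, 0.0547]
tool_rot: [3.142, 0.0, -0.043]
force: [0.3, 3.0, 4.1]
grip_width: 0.023
finger_force: 62.1
now [456.3  45.9  54.7] [180.    0.   -2.4] | tool z turn -0.14 then shift x,y,z [ 6.00e-01  1.64e+02 -1.00e-01]
```

```bash
python3 -m creep '[[[1,0,0.003,0,0,0,0],[1,0,0.003,0,0,0,0],[1,0,0.003,0,0,0,0],[1,0,0.003,0,0,0,0],[1,0,0.003,0,0,0,0],[1,0,0.003,0,0,0,0],[1,0,0.003,0,0,0,0],[1,0,0.003,0,0,0,0],[1,0,0.003,0,0,0,0],[1,0,0.003,0,0,0,0]]]'
python3 -m creep '[[[1,0,0.003,0,0,0,0],[1,0,0.003,0,0,0,0],[1,0,0.003,0,0,0,0],[1,0,0.003,0,0,0,0],[1,0,0.003,0,0,0,0],[1,0,0.003,0,0,0,0],[1,0,0.003,0,0,0,0],[1,0,0.003,0,0,0,0],[1,0,0.003,0,0,0,0],[1,0,0.003,0,0,0,0]]]'
python3 -c "
from h import *
x,y=off((454.8,-6.1,-2.3),-112); plan(x,y,54.8,-2.3)"
```

```text
clock: 31.5
position: [0.455, 0.0159, 0.0547]
tool_rot: [-3.142, -0.0, -0.043]
force: [0.3, 3.1, 4.8]
grip_width: 0.023
finger_force: 62.1
clock: 32.5
position: [0.4537, -0.0141, 0.0547]
tool_rot: [-3.142, 0.0, -0.043]
force: [-0.7, 3.4, 4.1]
grip_width: 0.023
finger_force: 62.1
now [453.7 -14.1  54.7] [-180.     0.    -2.4] | tool z turn -0.14 then shift x,y,z [ 8.00e-01  1.04e+02 -1.00e-01]
```

Steady. I'll continue to the short end.

```bash
python3 -m creep '[[[1,0,0.003,0,0,0,0],[1,0,0.003,0,0,0,0],[1,0,0.003,0,0,0,0],[1,0,0.003,0,0,0,0],[1,0,0.003,0,0,0,0],[1,0,0.003,0,0,0,0],[1,0,0.003,0,0,0,0],[1,0,0.003,0,0,0,0],[1,0,0.003,0,0,0,0],[1,0,0.003,0,0,0,0]]]'
python3 -m creep '[[[1,0,0.003,0,0,0,0],[1,0,0.003,0,0,0,0],[1,0,0.003,0,0,0,0],[1,0,0.003,0,0,0,0],[1,0,0.003,0,0,0,0],[1,0,0.003,0,0,0,0],[1,0,0.003,0,0,0,0],[1,0,0.003,0,0,0,0],[1,0,0.003,0,0,0,0],[1,0,0.003,0,0,0,0]]]'
python3 -m creep '[[[1,0,0.003,0,0,0,0],[1,0,0.003,0,0,0,0],[1,0,0.003,0,0,0,0],[1,0,0.003,0,0,0,0],[1,0,0.003,0,0,0,0],[1,0,0.003,0,0,0,0],[1,0,0.003,0,0,0,0],[1,0,0.003,0,0,0,0],[1,0,0.003,0,0,0,0],[1,0,0.003,0,0,0,0]]]'
python3 -m creep '[[[1,0,0.003,0,0,0,0],[1,0,0.003,0,0,0,0],[1,0,0.003,0,0,0,0],[1,0,0.003,0,0,0,0],[1,0,0.002,0,0,0,0],[1,0,0,0,0,0,0]]]'
python3 -c "
from h import *
x,y=off((454.8,-6.1,-2.3),-112); plan(x,y,54.8,-2.3)
x,y=off((454.8,-6.1,-2.3),112); plan(x,y,54.8,-2.3)"
```

```text
clock: 33.5
position: [0.4524, -0.044, 0.0547]
tool_rot: [-3.142, 0.0, -0.042]
force: [-0.9, 3.6, 5.0]
grip_width: 0.0229
finger_force: 62.1
clock: 34.5
position: [0.4512, -0.074, 0.0547]
tool_rot: [-3.142, 0.0, -0.043]
force: [-0.1, 3.7, 4.6]
grip_width: 0.023
finger_force: 62.1
clock: 35.5
position: [0.4499, -0.104, 0.0547]
tool_rot: [-3.142, 0.0, -0.043]
force: [0.4, 2.9, 3.2]
grip_width: 0.0231
finger_force: 62.1
clock: 36.1
position: [0.4493, -0.1182, 0.0547]
tool_rot: [3.141, 0.0, -0.043]
force: [0.1, -0.9, 4.5]
grip_width: 0.023
finger_force: 62.0
now [ 449.3 -118.2   54.7] [180.    0.   -2.5] | tool z turn -0.17 then shift x,y,z [ 1.  -0.2 -0.1]
now [ 449.3 -118.2   54.7] [180.    0.   -2.5] | tool z turn -0.17 then shift x,y,z [ 1.000e+00 -2.242e+02 -1.000e-01]
```

```bash
python3 -m creep '[[[1,0,-0.003,0,0,0,0],[1,0,-0.003,0,0,0,0],[1,0,-0.003,0,0,0,0],[1,0,-0.003,0,0,0,0],[1,0,-0.003,0,0,0,0],[1,0,-0.003,0,0,0,0],[1,0,-0.003,0,0,0,0],[1,0,-0.003,0,0,0,0],[1,0,-0.003,0,0,0,0],[1,0,-0.003,0,0,0,0]]]'
python3 -m creep '[[[1,0,-0.003,0,0,0,0],[1,0,-0.003,0,0,0,0],[1,0,-0.003,0,0,0,0],[1,0,-0.003,0,0,0,0],[1,0,-0.003,0,0,0,0],[1,0,-0.003,0,0,0,0],[1,0,-0.003,0,0,0,0],[1,0,-0.003,0,0,0,0],[1,0,-0.003,0,0,0,0],[1,0,-0.003,0,0,0,0]]]'
python3 -m creep '[[[1,0,-0.003,0,0,0,0],[1,0,-0.003,0,0,0,0],[1,0,-0.003,0,0,0,0],[1,0,-0.003,0,0,0,0],[1,0,-0.003,0,0,0,0],[1,0,-0.003,0,0,0,0],[1,0,-0.003,0,0,0,0],[1,0,-0.003,0,0,0,0],[1,0,-0.003,0,0,0,0],[1,0,-0.003,0,0,0,0]]]'
python3 -c "
from h import *
x,y=off((454.8,-6.1,-2.3),112); plan(x,y,54.8,-2.3)"
```

```text
clock: 37.1
position: [0.4506, -0.0875, 0.0547]
tool_rot: [-3.142, 0.0, -0.042]
force: [0.1, -3.5, 3.1]
grip_width: 0.0234
finger_force: 62.1
clock: 38.1
position: [0.4519, -0.0575, 0.0547]
tool_rot: [-3.142, -0.0, -0.043]
force: [0.0, -3.9, 3.9]
grip_width: 0.0233
finger_force: 62.1
clock: 39.1
position: [0.4532, -0.0275, 0.0547]
tool_rot: [-3.142, -0.0, -0.043]
force: [-0.6, -2.7, 4.7]
grip_width: 0.023
finger_force: 62.1
now [453.2 -27.5  54.7] [-180.    -0.    -2.4] | tool z turn -0.14 then shift x,y,z [ 8.000e-01 -1.335e+02 -1.000e-01]
```

```bash
python3 -m creep '[[[1,0,-0.003,0,0,0,0],[1,0,-0.003,0,0,0,0],[1,0,-0.003,0,0,0,0],[1,0,-0.003,0,0,0,0],[1,0,-0.003,0,0,0,0],[1,0,-0.003,0,0,0,0],[1,0,-0.003,0,0,0,0],[1,0,-0.003,0,0,0,0],[1,0,-0.003,0,0,0,0],[1,0,-0.003,0,0,0,0]]]'
python3 -m creep '[[[1,0,-0.003,0,0,0,0],[1,0,-0.003,0,0,0,0],[1,0,-0.003,0,0,0,0],[1,0,-0.003,0,0,0,0],[1,0,-0.003,0,0,0,0],[1,0,-0.003,0,0,0,0],[1,0,-0.003,0,0,0,0],[1,0,-0.003,0,0,0,0],[1,0,-0.003,0,0,0,0],[1,0,-0.003,0,0,0,0]]]'
python3 -m creep '[[[1,0,-0.003,0,0,0,0],[1,0,-0.003,0,0,0,0],[1,0,-0.003,0,0,0,0],[1,0,-0.003,0,0,0,0],[1,0,-0.003,0,0,0,0],[1,0,-0.003,0,0,0,0],[1,0,-0.003,0,0,0,0],[1,0,-0.003,0,0,0,0],[1,0,-0.003,0,0,0,0],[1,0,-0.003,0,0,0,0]]]'
python3 -m creep '[[[1,0,-0.003,0,0,0,0],[1,0,-0.003,0,0,0,0],[1,0,-0.003,0,0,0,0],[1,0,-0.003,0,0,0,0],[1,0,-0.003,0,0,0,0],[1,0,-0.003,0,0,0,0],[1,0,-0.003,0,0,0,0],[1,0,-0.003,0,0,0,0],[1,0,-0.003,0,0,0,0],[1,0,-0.003,0,0,0,0]]]'
python3 -m creep '[[[1,0,-0.003,0,0,0,0],[1,0,-0.003,0,0,0,0],[1,0,-0.003,0,0,0,0],[1,0,-0.003,0,0,0,0],[1,0,-0.0015,0,0,0,0],[1,0,0,0,0,0,0],[1,0,0,0,0,0,0]]]'
python3 -c "
from h import *
x,y=off((454.8,-6.1,-2.3),112); plan(x,y,54.8,-2.3)"
```

```text
clock: 40.1
position: [0.4544, 0.0024, 0.0547]
tool_rot: [-3.142, 0.0, -0.043]
force: [0.3, -2.8, 4.1]
grip_width: 0.0231
finger_force: 62.1
clock: 41.1
position: [0.4557, 0.0324, 0.0547]
tool_rot: [-3.142, 0.0, -0.043]
force: [-0.5, -2.7, 4.1]
grip_width: 0.023
finger_force: 62.1
clock: 42.1
position: [0.457, 0.0624, 0.0547]
tool_rot: [-3.142, 0.0, -0.043]
force: [0.4, -2.6, 4.0]
grip_width: 0.0233
finger_force: 62.1
clock: 43.1
position: [0.4583, 0.0923, 0.0547]
tool_rot: [3.142, 0.0, -0.043]
force: [-0.7, -3.3, 4.8]
grip_width: 0.0232
finger_force: 62.1
clock: 43.8
position: [0.4589, 0.106, 0.0547]
tool_rot: [-3.141, -0.0, -0.042]
force: [-1.0, 1.1, 3.9]
grip_width: 0.0234
finger_force: 62.1
now [458.9 106.   54.7] [-180.    -0.    -2.4] | tool z turn -0.12 then shift x,y,z [ 0.4  0.2 -0.1]
```

```bash
python3 -m creep '[[[1,0,0,-0.012,0,0,0],[1,0,0,-0.03,0,0,0],[1,0,0,-0.025,0,0,0],[1,0,0,0,0,0,-8.5],[1,0,0,0,0,0,-8.5],[1,0,0,0,0,0,-3.6],[1,0,0,0,0,0,0]]]'
python3 -c "
from h import *
plan(659,-40,121,18.2)"
```

```text
clock: 44.5
position: [0.4588, 0.1053, 0.1223]
tool_rot: [-3.142, -0.0, 0.318]
force: [0.0, -0.3, -1.4]
grip_width: 0.0228
finger_force: 61.2
now [458.8 105.3 122.3] [-180.    -0.    18.2] | tool z turn 0.0 then shift x,y,z [144.8 200.6   1.3]
```

```bash
python3 -m creep '[[[1,0.0241,0.0334,0,0,0,0],[1,0.0241,0.0334,0,0,0,0],[1,0.0241,0.0334,0,0,0,0],[1,0.0241,0.0334,0,0,0,0],[1,0.0241,0.0334,0,0,0,0],[1,0.0241,0.0334,0,0,0,0],[1,0,0,0.02,0,0,0],[1,0,0,0.02,0,0,0],[1,0,0,0,0,0,0],[1,0,0,0,0,0,0]]]'
python3 - <<'E'
from h import *
plan(659,-40,31.9,18.2); f=grab_frame("side")
c=f["image"][150:290,180:360]; cv2.imwrite("pics/s4.png",cv2.resize(c,None,fx=3.5,fy=3.5,interpolation=cv2.INTER_CUBIC)[...,::-1])
E
```

```text
clock: 45.5
position: [0.6585, -0.0395, 0.0822]
tool_rot: [-3.141, 0.001, 0.316]
force: [-0.9, -0.5, -1.8]
grip_width: 0.0235
finger_force: 61.1
now [658.5 -39.5  82.2] [-180.     0.    18.1] | tool z turn -0.1 then shift x,y,z [ 0.3  0.6 50.3]
```

View pics/s4.png

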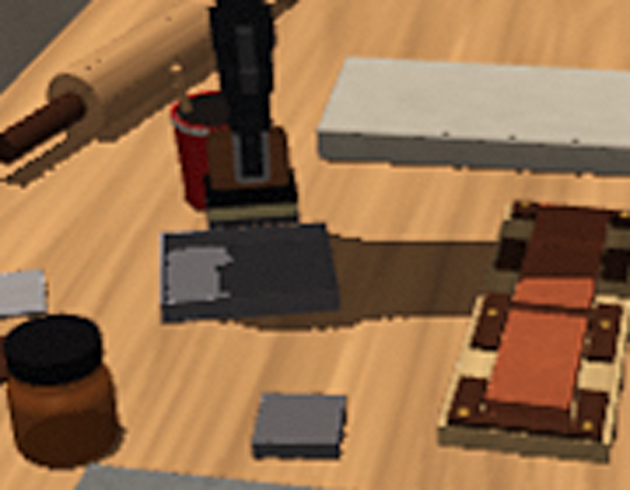

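The block is above its tray. I'll lower it, release, retreat upward and turn the tool back for the tiles.

```bash
python3 -m creep '[[[1,0,0.0005,0.02,0,0,0],[1,0,0,0.02,0,0,0],[1,0,0,0.006,0,0,0],[1,0,0,0.004,0,0,0],[1,0,0,0,0,0,0],[-1,0,0,0,0,0,0],[-1,0,0,0,0,0,0],[-1,0,0,0,0,0,0],[-1,0,0,0,0,0,0]]]'
python3 -m creep '[[[-1,0,0,-0.02,0,0,0],[-1,0,0,-0.04,0,0,0],[-1,0,0,-0.04,0,0,0],[-1,-0.04,0,-0.02,0,0,0],[-1,-0.04,0,0,0,0,0],[-1,-0.04,0,0,0,0,0],[-1,-0.04,0,0,0,0,-8.5],[-1,0,0,0,0,0,-8.5],[-1,0,0,0,0,0,-8.5],[-1,0,0,0,0,0,-8.5]]]'
python3 -m creep '[[[-1,0,0,0,0,0,-8.5],[-1,0,0,0,0,0,-8.5],[-1,0,0,0,0,0,-8.5],[-1,0,0,0,0,0,-8.5],[-1,0,0,0,0,0,-1.6],[-1,0,0,0,0,0,0],[-1,0,0,0,0,0,0]]]'
python3 - <<'E'
from h import *
f=grab_frame("top"); r=redness(f); 
print("handle fit",fit(f,[(0,0,52,24)],.061,(659,-40,18),r,(365,395,130,166)))
plan(450.8,-105.5,17,87.8)
c=f["image"][100:300,270:450]; cv2.imwrite("pics/c3.png",cv2.resize(c,None,fx=3,fy=3,interpolation=cv2.INTER_CUBIC)[...,::-1])
E
```

```text
clock: 46.45
position: [0.659, -0.0403, 0.032]
tool_rot: [3.141, -0.0, 0.317]
force: [-0.9, 0.4, 0.5]
grip_width: 0.079
finger_force: 0.0
clock: 47.45
position: [0.5068, -0.0903, 0.1521]
tool_rot: [3.141, -0.0, 0.916]
force: [-0.6, -1.0, -0.9]
grip_width: 0.0855
finger_force: 0.0
clock: 48.15
position: [0.5068, -0.0902, 0.1518]
tool_rot: [3.142, 0.0, 1.528]
force: [-0.1, -0.7, 0.1]
grip_width: 0.0855
finger_force: 0.0
handle fit (array([658.6, -39.2,  17.7]), np.float64(0.98))
now [506.8 -90.1 151.8] [180.    0.   87.6] | tool z turn -0.2 then shift x,y,z [-17.5 -55.4 134.8]
```

View pics/c3.png

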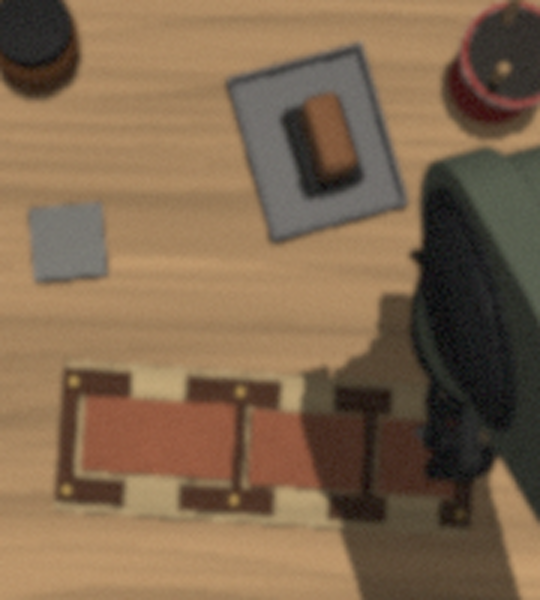

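The block lies in its tray and all three tiles are in place. Short tile first, at jig pocket (412,252).

```bash
python3 -m creep '[[[-1,-0.0085,-0.028,0,0,0,-0.2],[-1,-0.009,-0.0274,0.02,0,0,0],[-1,0,0,0.04,0,0,0],[-1,0,0,0.03,0,0,0],[-1,0,0,0,0,0,0],[-1,0,0,0,0,0,0]]]'
python3 -c "
from h import *
plan(451,-106,17.5,87.8)"
```

```text
clock: 48.8
position: [0.451, -0.1051, 0.0622]
tool_rot: [-3.141, -0.0, 1.535]
force: [-0.2, -0.1, 0.3]
grip_width: 0.0855
finger_force: 0.0
now [ 451.  -105.1   62.2] [-180.    -0.    87.9] | tool z turn 0.14 then shift x,y,z [-0.9  0.  44.7]
```

```bash
python3 -m creep '[[[-1,-0.001,0,0.02,0,0,0],[-1,0,0,0.015,0,0,0],[-1,0,0,0.009,0,0,0],[-1,0,0,0,0,0,0],[0,0,0,0,0,0,0],[1,0,0,0,0,0,0],[1,0,0,0,0,0,0],[1,0,0,0,0,0,0],[1,0,0,0,0,0,0],[1,0,0,0,0,0,0]]]' 50
python3 -c "
from h import *
plan(451,-106,17.5,87.8)"
python3 -m creep '[[[1,0,0,-0.01,0,0,0],[1,0,0,-0.02,0,0,0],[1,0,0,-0.03,0,0,0],[1,0,0,-0.02,0,0,0],[1,0,0,0,0,0,0]]]'
python3 -c "
from h import *
plan(582,-299,90,92.3)"
```

```text
clock: 49.8
position: [0.4512, -0.1067, 0.0187]
tool_rot: [3.14, 0.001, 1.535]
force: [-3.6, 0.9, 16.7]
grip_width: 0.0483
finger_force: 48.7
now [ 451.2 -106.7   18.7] [179.9   0.   88. ] | tool z turn 0.15 then shift x,y,z [ 0.7 -0.2  1.2]
clock: 50.3
position: [0.452, -0.1069, 0.1005]
tool_rot: [3.138, 0.001, 1.535]
force: [-0.4, -0.4, -2.3]
grip_width: 0.0478
finger_force: 52.5
now [ 452.  -106.9  100.5] [1.798e+02 1.000e-01 8.790e+01] | tool z turn -4.37 then shift x,y,z [-197.1  122.2   10.5]
```

```bash
python3 -m creep '[[[1,-0.033,0.0204,0,0,0,-4.4],[1,-0.0329,0.0204,0,0,0,0],[1,-0.0328,0.0204,0,0,0,0],[1,-0.0328,0.0204,0,0,0,0],[1,-0.0328,0.0204,0,0,0,0],[1,-0.0328,0.0204,0,0,0,0],[1,0,0,0.02,0,0,0],[1,0,0,0.02,0,0,0],[1,0,0,0,0,0,0],[1,0,0,0,0,0,0]]]'
python3 -c "
from h import *
plan(582,-299,32,92.3); print(np.round(observe()['qpos'],2))"
```

```text
clock: 51.3
position: [0.5785, -0.2997, 0.0579]
tool_rot: [-3.141, -0.0, 1.612]
force: [-0.3, -1.1, 0.4]
grip_width: 0.048
finger_force: 52.4
now [ 578.5 -299.7   57.9] [-180.    -0.    92.4] | tool z turn 0.08 then shift x,y,z [ 0.6  3.5 25.9]
[ 0.71  0.82 -0.51  1.62  0.5   0.83  0.03]
```

```bash
python3 -m creep '[[[1,0,0.0035,0.01,0,0,0],[1,0,0,0.009,0,0,0],[1,0,0,0.004,0,0,0],[1,0,0,0,0,0,0],[1,0,0,0,0,0,0]]]'
python3 -m creep '[[[1,0,0,0.0015,0,0,0],[1,0,0,0,0,0,0]]]'
python3 -m creep '[[[1,0,0,0.001,0,0,0],[1,0,0,0,0,0,0]]]'
```

```text
clock: 51.8
position: [0.5822, -0.2998, 0.0348]
tool_rot: [3.142, -0.0, 1.612]
force: [-0.3, -0.3, -0.5]
grip_width: 0.0481
finger_force: 52.5
clock: 52.0
position: [0.5822, -0.2999, 0.0333]
tool_rot: [3.142, 0.0, 1.612]
force: [-0.4, -0.5, -0.3]
grip_width: 0.048
finger_force: 52.5
clock: 52.2
position: [0.5821, -0.2999, 0.0321]
tool_rot: [-3.142, -0.0, 1.612]
force: [0.2, -0.8, -1.0]
grip_width: 0.048
finger_force: 52.5
```

```bash
python3 -m creep '[[[1,0,0,0.001,0,0,0],[1,0,0,0,0,0,0]]]'
python3 -m creep '[[[1,0,0,0.001,0,0,0],[1,0,0,0,0,0,0]]]'
```

```text
clock: 52.4
position: [0.5822, -0.2999, 0.0318]
tool_rot: [3.142, 0.0, 1.612]
force: [-4.2, 0.8, 10.8]
grip_width: 0.0479
finger_force: 53.6
clock: 52.6
position: [0.5823, -0.2999, 0.0317]
tool_rot: [3.142, 0.001, 1.612]
force: [-9.9, 3.2, 25.5]
grip_width: 0.0483
finger_force: 55.2
```

```bash
python3 -m creep '[[[1,0,0,-0.0017,0,0,0],[-1,0,0,0,0,0,0],[-1,0,0,0,0,0,0],[-1,0,0,0,0,0,0],[-1,0,0,-0.03,0,0,0],[-1,0,0,-0.03,0,0,0],[-1,0,0,-0.02,0,0,0],[-1,0,0,0,0,0,0]]]'
python3 -c "
from h import *
plan(454.1,-32,110,87.8)"
```

```text
clock: 53.4
position: [0.5834, -0.3003, 0.1146]
tool_rot: [3.138, 0.002, 1.612]
force: [0.5, -0.0, 0.2]
grip_width: 0.0851
finger_force: 0.0
now [ 583.4 -300.3  114.6] [1.798e+02 1.000e-01 9.230e+01] | tool z turn 4.55 then shift x,y,z [ 263.2 -139.5    4.6]
```

```bash
python3 -m creep '[[[-1,0.0376,-0.02,0,0,0,4.5],[-1,0.0376,-0.02,0,0,0,0],[-1,0.0376,-0.02,0,0,0,0],[-1,0.0376,-0.02,0,0,0,0],[-1,0.0376,-0.02,0,0,0,0],[-1,0.0376,-0.02,0,0,0,0],[-1,0.0376,-0.02,0,0,0,0],[-1,0,0,0.03,0,0,0],[-1,0,0,0.02,0,0,0],[-1,0,0,0,0,0,0]]]'
python3 - <<'E'
from h import *
grab_frame("top");grab_frame("top");plan(454.1,-32,20,87.8)
f=grab_frame("side"); c=f["image"][150:300,230:430]; cv2.imwrite("pics/s5.png",cv2.resize(c,None,fx=3,fy=3,interpolation=cv2.INTER_CUBIC)[...,::-1])
E
```

```text
clock: 54.4
position: [0.4477, -0.0328, 0.0599]
tool_rot: [-3.138, -0.0, 1.535]
force: [0.4, 1.3, 0.6]
grip_width: 0.0852
finger_force: 0.0
now [448.9 -33.   61.9] [-179.9   -0.    87.9] | tool z turn 0.08 then shift x,y,z [ 1.2  5.1 41.9]
```

View pics/s5.png

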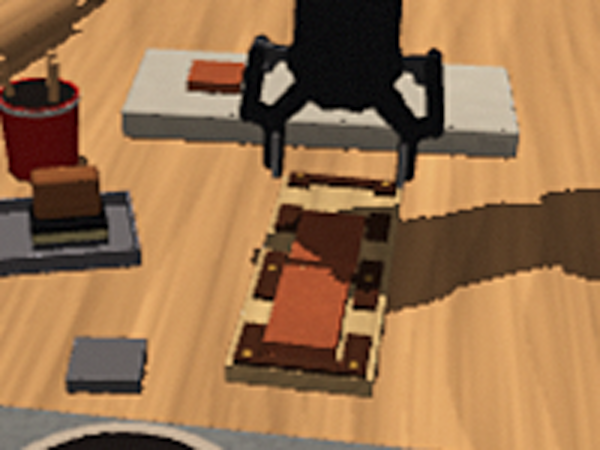

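The short tile lies flat on the slab, and the middle and long tiles are still in the jig. I'll grip the middle one.

```bash
python3 -m creep '[[[-1,0.0012,0.005,0.015,0,0,0],[-1,0,0,0.015,0,0,0],[-1,0,0,0.012,0,0,0],[-1,0,0,0,0,0,0],[0,0,0,0,0,0,0],[1,0,0,0,0,0,0],[1,0,0,0,0,0,0],[1,0,0,0,0,0,0],[1,0,0,0,0,0,0],[1,0,0,0,0,0,0]]]' 50
python3 -m creep '[[[1,0,0,-0.01,0,0,0],[1,0,0,-0.02,0,0,0],[1,0,0,-0.03,0,0,0],[1,0,0,-0.02,0,0,0],[1,0,0,0,0,0,0]]]'
python3 -c "
from h import *
plan(482,-303,90,92.3)"
```

```text
clock: 55.55
position: [0.4546, -0.0323, 0.0209]
tool_rot: [3.14, 0.0, 1.533]
force: [-3.7, 0.6, 17.9]
grip_width: 0.0479
finger_force: 48.5
clock: 56.05
position: [0.4554, -0.0324, 0.1026]
tool_rot: [3.138, 0.0, 1.533]
force: [0.4, -0.2, -1.1]
grip_width: 0.0475
finger_force: 51.7
now [455.4 -32.4 102.6] [179.8   0.   87.8] | tool z turn -4.47 then shift x,y,z [-271.5   15.7   12.6]
```

```bash
python3 -m creep '[[[1,-0.0388,0.0022,0,0,0,-4.4],[1,-0.0388,0.0022,0,0,0,0],[1,-0.0388,0.0022,0,0,0,0],[1,-0.0388,0.0022,0,0,0,0],[1,-0.0388,0.0023,0,0,0,0],[1,-0.0388,0.0023,0,0,0,0],[1,-0.0388,0.0023,0,0,0,0],[1,0,0,0.02,0,0,0],[1,0,0,0.02,0,0,0],[1,0,0,0,0,0,0]]]'
python3 -m creep '[[[1,0,0,0.01,0,0,0],[1,0,0,0.007,0,0,0],[1,0,0,0,0,0,0],[1,0,0,0,0,0,0]]]'
python3 -c "
from h import *
plan(482,-303,34.5,92.3)"
```

```text
clock: 57.05
position: [0.4761, -0.3025, 0.0576]
tool_rot: [-3.138, -0.002, 1.61]
force: [-0.4, 0.1, -0.2]
grip_width: 0.0475
finger_force: 51.9
clock: 57.45
position: [0.4778, -0.303, 0.0432]
tool_rot: [3.141, 0.0, 1.611]
force: [0.3, -0.3, -1.0]
grip_width: 0.0474
finger_force: 51.9
now [ 477.8 -303.    43.2] [180.    0.   92.3] | tool z turn -0.02 then shift x,y,z [-0.2  4.2  8.7]
```

```bash
python3 -m creep '[[[1,0,0.004,0.004,0,0,0],[1,0,0,0.003,0,0,0],[1,0,0,0,0,0,0]]]'
python3 -m creep '[[[1,0,0,0.0015,0,0,0],[1,0,0,0,0,0,0]]]'
python3 -m creep '[[[1,0,0,0.001,0,0,0],[1,0,0,0,0,0,0]]]'
```

```text
clock: 57.75
position: [0.4815, -0.3028, 0.0355]
tool_rot: [-3.141, -0.0, 1.61]
force: [-0.4, -0.4, -2.5]
grip_width: 0.0475
finger_force: 51.9
clock: 57.95
position: [0.4815, -0.3029, 0.0343]
tool_rot: [-3.141, -0.0, 1.61]
force: [-0.8, -0.2, -0.4]
grip_width: 0.0473
finger_force: 51.9
clock: 58.15
position: [0.4816, -0.303, 0.034]
tool_rot: [-3.142, 0.0, 1.61]
force: [-4.9, 2.4, 12.2]
grip_width: 0.0477
finger_force: 53.6
```

Contact at 34.0 mm. Release, then go for the long tile.

```bash
python3 -m creep '[[[1,0,0,-0.0008,0,0,0],[-1,0,0,0,0,0,0],[-1,0,0,0,0,0,0],[-1,0,0,0,0,0,0],[-1,0,0,-0.03,0,0,0],[-1,0,0,-0.03,0,0,0],[-1,0,0,-0.02,0,0,0],[-1,0,0,0,0,0,0]]]'
python3 -c "
from h import *
plan(458.1,67.3,110,87.8)"
```

```text
clock: 58.95
position: [0.4827, -0.3036, 0.1167]
tool_rot: [3.138, 0.002, 1.61]
force: [1.2, 0.1, 0.1]
grip_width: 0.085
finger_force: 0.0
now [ 482.7 -303.6  116.7] [1.798e+02 1.000e-01 9.220e+01] | tool z turn 4.45 then shift x,y,z [369.7 -38.9   6.7]
```

```bash
python3 -m creep '[[[-1,0.041,-0.0043,0,0,0,4.4],[-1,0.0411,-0.0043,0,0,0,0],[-1,0.0411,-0.0043,0,0,0,0],[-1,0.0411,-0.0043,0,0,0,0],[-1,0.0411,-0.0043,0,0,0,0],[-1,0.0411,-0.0043,0,0,0,0],[-1,0.0411,-0.0043,0,0,0,0],[-1,0.0411,-0.0043,0,0,0,0],[-1,0.0411,-0.0043,0,0,0,0],[-1,0,0,0.03,0,0,0]]]'
python3 -m creep '[[[-1,0,0,0.02,0,0,0],[-1,0,0,0,0,0,0],[-1,0,0,0,0,0,0]]]'
python3 - <<'E'
from h import *
plan(458.1,67.3,20,87.8)
f=grab_frame("side"); r=redness(f)
g=grab_frame("top"); m=orange(g); m[:145]=0; m[:,:460]=0; print(grect(g,m,.04))
E
```

```text
clock: 59.95
position: [0.4549, 0.0733, 0.0859]
tool_rot: [3.137, -0.003, 1.539]
force: [1.4, -1.5, -0.5]
grip_width: 0.0853
finger_force: 0.0
clock: 60.25
position: [0.4533, 0.0678, 0.0642]
tool_rot: [-3.141, 0.0, 1.534]
force: [0.4, -0.2, 0.1]
grip_width: 0.0853
finger_force: 0.0
now [453.3  67.8  64.2] [-179.9    0.    87.9] | tool z turn 0.08 then shift x,y,z [-0.3  4.8 44.2]
[(array([ 581.5, -297.9]), array([47.3, 45.7]), np.float64(72.9), [495, 178, 24, 23]), (array([ 481.1, -300.8]), array([71.3, 44.9]), np.float64(-89.4), [490, 228, 37, 24])]
```

Both tiles lie on the slab as planned. I'll grip the long one.

```bash
python3 -m creep '[[[-1,0,0.0048,0.015,0,0,0],[-1,0,0,0.017,0,0,0],[-1,0,0,0.012,0,0,0],[-1,0,0,0,0,0,0],[0,0,0,0,0,0,0],[1,0,0,0,0,0,0],[1,0,0,0,0,0,0],[1,0,0,0,0,0,0],[1,0,0,0,0,0,0],[1,0,0,0,0,0,0]]]' 50
python3 -m creep '[[[1,0,0,-0.01,0,0,0],[1,0,0,-0.02,0,0,0],[1,0,0,-0.03,0,0,0],[1,0,0,-0.02,0,0,0],[1,0,0,0,0,0,0]]]'
python3 -c "
from h import *
plan(382,-307,95,92.3)"
```

```text
clock: 61.35
position: [0.4588, 0.0675, 0.0212]
tool_rot: [3.14, 0.0, 1.533]
force: [-4.4, -0.7, 17.6]
grip_width: 0.0475
finger_force: 48.4
clock: 61.85
position: [0.4596, 0.0676, 0.1029]
tool_rot: [3.138, -0.001, 1.533]
force: [-0.3, 0.3, -2.5]
grip_width: 0.0474
finger_force: 51.8
now [459.6  67.6 102.9] [179.8  -0.   87.8] | tool z turn -4.47 then shift x,y,z [-371.1  -92.6    7.9]
```

```bash
python3 -m creep '[[[1,-0.0371,-0.0092,0,0,0,-4.4],[1,-0.0371,-0.0092,0,0,0,0],[1,-0.0371,-0.0092,0,0,0,0],[1,-0.0371,-0.0093,0,0,0,0],[1,-0.0371,-0.0093,0,0,0,0],[1,-0.0371,-0.0093,0,0,0,0],[1,-0.0371,-0.0093,0,0,0,0],[1,-0.0371,-0.0093,0,0,0,0],[1,-0.0371,-0.0093,0,0,0,0],[1,-0.0371,-0.0093,0,0,0,0]]]'
python3 -m creep '[[[1,0,0,0.02,0,0,0],[1,0,0,0.02,0,0,0],[1,0,0,0.01,0,0,0],[1,0,0,0,0,0,0],[1,0,0,0,0,0,0]]]'
python3 -c "
from h import *
plan(382,-307,35,92.3)"
```

```text
clock: 62.85
position: [0.3766, -0.3076, 0.0999]
tool_rot: [-3.141, -0.0, 1.61]
force: [0.4, 0.9, -0.8]
grip_width: 0.0477
finger_force: 51.8
clock: 63.35
position: [0.3778, -0.3059, 0.0505]
tool_rot: [-3.142, -0.0, 1.611]
force: [0.1, 0.6, -1.7]
grip_width: 0.0473
finger_force: 51.9
now [ 377.8 -305.9   50.5] [-180.    -0.    92.3] | tool z turn 0.01 then shift x,y,z [-1.3  4.2 15.5]
```

```bash
python3 -m creep '[[[1,0,0.004,0.008,0,0,0],[1,0,0,0.006,0,0,0],[1,0,0,0,0,0,0]]]'
python3 -m creep '[[[1,0,0,0.001,0,0,0],[1,0,0,0,0,0,0]]]'
python3 -m creep '[[[1,0,0,0.001,0,0,0],[1,0,0,0,0,0,0]]]'
python3 -m creep '[[[1,0,0,0.0005,0,0,0],[1,0,0,0,0,0,0]]]'
```

```text
clock: 63.65
position: [0.3814, -0.3057, 0.0356]
tool_rot: [-3.141, -0.0, 1.611]
force: [0.0, -0.5, -1.0]
grip_width: 0.0474
finger_force: 51.9
clock: 63.85
position: [0.3815, -0.306, 0.0352]
tool_rot: [-3.142, 0.0, 1.61]
force: [-0.8, -0.7, -1.8]
grip_width: 0.0479
finger_force: 51.9
clock: 64.05
position: [0.3816, -0.3061, 0.0345]
tool_rot: [3.141, 0.0, 1.61]
force: [-0.5, 0.1, 4.4]
grip_width: 0.0476
finger_force: 52.6
clock: 64.25
position: [0.3816, -0.3061, 0.0343]
tool_rot: [3.141, 0.001, 1.61]
force: [-3.9, 3.1, 15.7]
grip_width: 0.0476
finger_force: 54.3
```

Contact. Release, rise and move clear, then check.

```bash
python3 -m creep '[[[1,0,0,-0.0008,0,0,0],[-1,0,0,0,0,0,0],[-1,0,0,0,0,0,0],[-1,0,0,0,0,0,0],[-1,0,0,-0.03,0,0,0],[-1,0,0,-0.03,0,0,0],[-1,0,0,-0.04,0,0,0],[-1,0,0,-0.04,0,0,0],[-1,0,0,0,0,0,0]]]'
python3 -m creep '[[[-1,0.04,0.005,0,0,0,0],[-1,0.04,0.005,0,0,0,0],[-1,0.04,0.005,0,0,0,0],[-1,0.04,0.005,0,0,0,0],[-1,0.04,0.005,0,0,0,0],[-1,0.04,0.005,0,0,0,0],[-1,0.04,0.005,0,0,0,0],[-1,0.04,0.005,0,0,0,0],[-1,0,0,0,0,0,0],[-1,0,0,0,0,0,0]]]'
python3 - <<'E'
from h import *
f=grab_frame("top"); save(f,"t9.png"); r=redness(f)
for k,p,w in(("short",(582,-299,2),(485,525,168,212)),("middle",(482,-303,2),(480,535,218,260)),("long",(382,-307,2),(475,545,265,315))): print(k,fit(f,TILE[k],.040,p,r,w))
m=orange(f); m[:145]=0; m[:,:460]=0; P,us,vs=cloud(f,m); print(np.percentile(P[:,2],[5,50,95]))
E
```

```text
clock: 65.15
position: [0.3832, -0.307, 0.1787]
tool_rot: [3.137, 0.004, 1.61]
force: [0.0, -0.9, -0.1]
grip_width: 0.0857
finger_force: 0.0
clock: 66.15
position: [0.4087, 0.0161, 0.1742]
tool_rot: [-3.141, -0.0, 1.613]
force: [0.0, -0.4, -0.3]
grip_width: 0.0855
finger_force: 0.0
short (array([ 582. , -298.8,    2.6]), np.float64(0.996))
middle (array([ 481.6, -301.9,    2.7]), np.float64(0.996))
long (array([ 381.8, -306.9,    2.4]), np.float64(0.996))
[0.03763995 0.0405575  0.04345392]
```

View pics/t9.png

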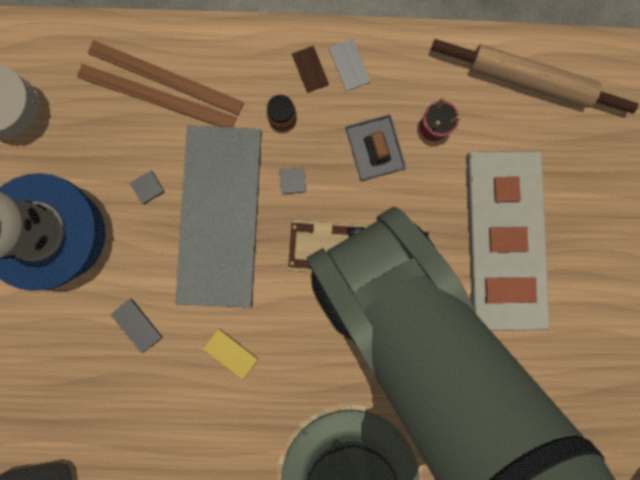

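All three tiles lie flat on the slab at (507,189), (509,240) and (511,291). The block is in its tray at (378,148), and the jar and tub are untouched.

```bash
python3 -c "
from workcell import *
print(job_done())"
```

```text
the job is handed in; nothing more can be done
None
```

The job is handed in: all three tiles were seated in the jig and rubbed along the row and back at about 6 N, the block is back in its tray, and the tiles lie flat on the plaster slab, with the jar and tub left alone.

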